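# Reset the sliding rest of a balancing cradle and load a rotor

## Robot

A 6-joint arm with a two-finger parallel gripper is mounted at the origin on a cart in front of the work surface, level with it; the furniture and walls round the work are solid. World frame = base frame: x ahead of the robot, y to its left, z up, the work surface at z = 0. Lengths are in m, angles in rad, forces in N, time in s.
With the tool pointing down it reaches from about 0.35 to 0.725 m from the base axis. Payload 6 kg.
Tool frame: the origin (TCP) lies at the very end of the fingers, on their centre line; the grasp point (between the pads) lies 19 mm behind it (env.grasp_offset is the distance from the TCP to the grasp point, in m); x points along the fingers, y is the direction in which the jaws open and shut, and the axes are right-handed (so a half turn about x gives the same grasp; the last joint's range is limited). The gripper opens to 85 mm and grips with 20 to 120 N. Pads are 22 mm wide; open, the fingers measure 114 mm over their backs; the gripper's body (76 mm by 85 mm) begins 54 mm behind the grasp point. The pads swing forward as they close: fully open they stand 13 mm farther back than shut.
Start: joints at [-0.839, 0.04, 0.085, 0, -1.615, -0.334], TCP at [0.232, -0.553, 0.21] pointing down, gripper open.
Joint ranges: [-2.56, 2.56], [-1.29, 2.01], [-1.08, 1.49], [-3.29, 1.98], [-2.81, -0.18], [-2.99, 2.99]. Speed limits (rad/s): [2.57, 2.57, 3.01, 3.14, 3.14, 3.14].

## Interface

Orientations are given as a rotation vector (axis times angle).
In Python, from cell import env gives the robot as it stands.
- The arm moves only by the tool jog_arm, never from a script. Its argument "series" is a list that holds one entry, the list of rows, each a list of 7 numbers: the shift along the tool's x, y, z in m, then the turn, a rotation vector about the tool's x, y, z in rad, then the opening, from 0 (shut) to 1 (fully open). In form: [[[dx, dy, dz, ax, ay, az, claw], ...]]. A call has 1 to 5 rows; each row shifts and turns the commanded pose from where the row before left it, along the tool's axes as they then stand; what a row does not reach is not made up. A row lasts 1/10 s, in which the tool goes at most 50 mm and 8.59 degrees, less where a joint would pass 70% of its speed; a pose out of reach is approached as far as the arm can. A call with a gripper value outside its range is refused whole. The fingers move at their own pace and stop on an object; "force" is the grip in N (left out, the last holds). Time passes only in rows, so rows that do not move let the fingers close. It gives the time, the measured TCP pose, the force and the opening at its end, in the units of the state.
- env.state(): the state, without advancing time (a new reading comes with each control period).
- env.grab_frame(name): name is "side" or "top" or "wrist"; returns (picture, depth): 400x640x3 uint8, red, green, blue; 400x640 float32, m along the optical axis (not along the pixel's ray), 0 where there is no reading.
- env.camera_model(name): a dict with "K" (3x3 intrinsics, pixels), "k1" (the pictures are not rectified: a ray, as slopes to the right and down, at radius r is drawn at 1 + k1 r^2 times it, then the intrinsics apply), "position" and "rotation" of the camera in the world. Camera axes: x right, y down, z forward; pixel columns grow to the right and rows downward; lengths in m; the calibration is good to about 2 mm. A picture is of the moment at which its call begins: read the wrist's pose just before it. camera_model takes no time and is no camera call; for the wrist camera it gives the pose at the moment of the call.
- env.job_done(): hands the job in, once; it reports no verdict.
Trained networks look in the newest picture that a camera, given by its name, has taken for a name from the list of things; names that differ only in an ending like _2 or _b are one class to them, and where a whole thing is asked for, a point or a joint stands for the part that bears it (a point fixed in the world has none). Each returns a list of dicts, best first, with "p" (0 to 1); they miss things now and then, are a little off and sometimes report something else, mostly with a low value. They report only what shows in the picture. A call takes as long as a camera call.
- env.outline_of(camera, label): "region" (400x640 bool, what is visible of it) and "rect" ([left, top, right, bottom] in pixels, round what is visible of it).
- env.landmark_of(camera, label): "position" ([column, row] in pixels: a listed point, or the origin of a listed thing).
The state is a dict: "clock": time; "joint_pos": joint angles; "qvel": joint speeds; "joint_efforts": joint torques, N m; "tool_pos": TCP position; "tool_rot": TCP orientation; "contact_force": force on the tool from outside, world axes, zero at the start; "wrist_torque": the same for the moment, N m; "grip_width": opening from 0.0 (shut) to 1.0 (fully open).
Only numpy, scipy, OpenCV 4.12 (cv2) and the standard library are available. Lean on these libraries where they do the work, as an engineer would, in place of code of your own. Each camera call takes 0.05 s, during which the arm holds its last target.

## Task

The rotor cradle is set too wide for the squirrel-cage rotor that lies on the bench. Unscrew the winged clamp knob until the sliding rest runs free, bring the rest in so that the two V-forks stand as far apart as the middles of the rotor's two bearing journals (126 mm), and turn the knob firmly tight again. Only then lay the rotor in the cradle, one journal in each fork, and leave everything else on the bench where it is.

Things in the scene. Friction and masses are not known exactly. Their poses are not given: they have to be found in the camera images.
- cradle: Rotor cradle, screwed to the bench: grey bed 290 (y) x 88 (x) x 22 mm high, on it along y a roof-shaped steel prism (ridge 42 mm above the bench) that carries two identical rests. Origin: centre of its underside; y along the rail from the fixed to the sliding rest, z up; its front, with rule strip and knob, faces -x.
- sliding_rest (a joint): Travel (m) of the sliding rest along the rail, 0 to 0.09; distance between the two forks = 0.100 + this value. It starts locked and too wide.
- clamp_knob (a joint): Clamp knob of the sliding rest (rad), 0 = hard against its stop (tight), grows counter-clockwise as seen from its top up to 1.6; the clamp grips below about 0.4, the rest runs freely above 0.9. Turning takes about 0.15 N m.
- knob_grip (a point): Middle of the black wing of the clamp knob, on the screw's axis. x along the wing (64 mm), y across it (11 mm), z out along the screw, tilted 30 deg from vertical to the cradle's front. The wing reaches 11 mm above and below this point along z; under it a cone widens to a 24 mm collar at 19 mm below, the boss begins at 24 mm, the saddle at 31 mm below. Turns with the knob, travels with the rest.
- fixed_v (a point): Fixed fork: where the axis of a seated 12 mm journal lies, mid-thickness of the fork, 104 mm above the bench. Axes as the cradle's. The steel fork stands on a grey saddle (66 mm in x, 40 mm in y, top 61 mm above the bench), is 8 mm thick in y, open to the top: 90 deg V, bottom 8.5 mm under this point, mouth about 36 mm wide in x, tips 114 mm above the bench.
- sliding_v (a point): The same point in the sliding fork, whose saddle is 52 mm long in y.
- rotor: Loose squirrel-cage rotor, 0.45 kg, 164 mm long: dark core 42 mm thick, 48 long, fine skewed bars; finned light end rings; shoulders 18 mm thick out to 54 mm from the middle; journals 12 mm thick from 54 to 72; end spigots 8 mm thick to 82; both ends alike but for a small keyway. Origin on the core's surface, y along the shaft; it may have rolled, so use its points.
- rotor_core (a point): Centre of the rotor's core on its axis (21 mm above the bench as it lies). y along the shaft.
- journal_a (a point): Middle of one bearing journal, on the axis, 63 mm from the core's centre.
- journal_b (a point): Middle of the other bearing journal.
- wound_armature: Bystander: armature with copper commutator and brown windings, 120 mm long, 34 mm thick, lying along its y. Origin: underside, middle of its length.
- oil_bottle: Bystander: standing oil bottle, 37 mm across, 104 mm high, red spout. Origin: centre of its underside.
- screwdriver: Bystander: screwdriver with red handle, 188 mm long (y), 26 mm thick. Origin: underside, middle.
- putty_tin: Bystander: round tin with green lid, 62 mm across, 29 mm high. Origin: centre of its underside.
- spanner: Bystander: open-ended spanner lying flat, 148 mm long (y), 28 mm wide, 9 mm high. Origin: underside, middle.
- test_rotor: Bystander: steel disc 62 mm across with an upright stub shaft, 62 mm high in all. Origin: centre of its underside.
- plug_gauge: Bystander: plug gauge with black grip, 84 mm long (y), 16 mm high. Origin: underside, middle.

How it is judged:
On the way, in this order (a step that is already met when the one before it is completed fails the run):
1. the clamp knob is unscrewed until the sliding rest is free (value of joint clamp_knob above 0.75 rad), for 0.1 s.
2. the sliding rest stands at the right spacing and its knob is tight again (value of joint sliding_rest between 0.018 and 0.034 m and value of joint clamp_knob below 0.4 rad), for 0.2 s.
3. the rotor lies with a bearing journal seated in each fork (x of journal_a in the frame of fixed_v between -0.003 and 0.003 m and z of journal_a in the frame of fixed_v between -0.003 and 0.003 m and x of journal_b in the frame of fixed_v between -0.003 and 0.003 m and z of journal_b in the frame of fixed_v between -0.003 and 0.003 m and ((y of journal_a in the frame of fixed_v between -0.008 and 0.008 m and y of journal_b in the frame of sliding_v between -0.008 and 0.008 m) or (y of journal_b in the frame of fixed_v between -0.008 and 0.008 m and y of journal_a in the frame of sliding_v between -0.008 and 0.008 m))), for 0.2 s.
At the end, for the whole second after the job is handed in: the forks are 118 to 134 mm apart, the clamp knob is tight (below 0.4 rad), the rotor lies still with each journal seated in its own fork: axis within 3 mm across and in height, journal middle within 8 mm of the fork along the rail (all of step 2 and all of step 3 and linear speed of rotor below 0.02 m/s); the robot touches nothing.
It fails at once if a bystander is shifted by more than 20 mm (distance of any of wound_armature, oil_bottle, screwdriver, putty_tin, spanner, test_rotor, plug_gauge from where it was at the start of the episode above 0.02 m).
It also fails if it takes over 48 s, if anything falls off the work surface, if the arm or the gripper's body presses on something with over 40 N, if the wrist force passes 120 N, or if a joint passes its speed limit or range.

## Working session

There is one attempt and no reset: what is moved stays moved. The work goes in short steps, Python scripts to look and compute and a tool call to move; the robot and the scene stay as the last step left them, time stands still between calls to the robot, and variables do not carry over. Pictures are saved under pics/ and viewed, and the job is handed in when it is done.

Besides the shell and the picture viewer there is one more tool, called after "Emit:" in YAML: its name, and indented under it one key for each argument. jog_arm: Moves the arm, as the interface text tells. Its arguments: {"type":"object","properties":{"series":{"type":"array"},"force":{"type":"number"}},"required":["series"]}

```bash
ls; mkdir -p pics; cat > h.py <<'E'
import numpy as np, cv2
from scipy.spatial.transform import Rotation as R
from cell import env
def look(cam,name):
    m=env.camera_model(cam); p,d=env.grab_frame(cam)
    cv2.imwrite(f'pics/{name}.png',cv2.cvtColor(p,cv2.COLOR_RGB2BGR)); np.savez(f'pics/{name}.npz',d=d,**{k:np.array(v) for k,v in m.items()})
    return p,d,m
def ray(m,px):
    K=np.array(m['K']); u=np.array([(px[0]-K[0,2])/K[0,0],(px[1]-K[1,2])/K[1,1]])
    k=float(m['k1']); s=u.copy()
    for _ in range(30): s=u/(1+k*(s@s))
    r=np.array([s[0],s[1],1.]); return np.array(m['rotation'])@r, np.array(m['position'])
def at_z(m,px,z):
    r,o=ray(m,px); return o+r*(z-o[2])/r[2]
def at_d(m,px,d):
    r,o=ray(m,px); return o+r*d
def cloud(m,d,mask=None,step=1):
    v,u=np.nonzero((d>0)&(mask if mask is not None else True))
    v=v[::step];u=u[::step]
    K=np.array(m['K']); x=(u-K[0,2])/K[0,0]; y=(v-K[1,2])/K[1,1]; a,b=x.copy(),y.copy()
    for _ in range(30):
        f=1+float(m['k1'])*(a*a+b*b); a,b=x/f,y/f
    z=d[v,u]; P=np.stack([a*z,b*z,z],1)
    return P@np.array(m['rotation']).T+np.array(m['position'])
def proj(m,P):
    c=(np.asarray(P)-np.array(m['position']))@np.array(m['rotation']); s=c[:2]/c[2]
    s=s*(1+float(m['k1'])*(s@s)); K=np.array(m['K']); return np.array([K[0,0]*s[0]+K[0,2],K[1,1]*s[1]+K[1,2]])
def st():
    s=env.state(); print({k:np.round(v,4).tolist() for k,v in s.items()}); return s
E
python3 - <<'E'
from h import *
st(); print(env.grasp_offset)
for c in ['top','side','wrist']:
    p,d,m=look(c,c+'0'); print(c,np.round(m['position'],3),np.round(m['rotation'],3).tolist(),m['K'],m['k1'])
E
```

```text
pics
{'clock': 0.0, 'joint_pos': [-0.8393, 0.0408, 0.0838, -0.0005, -1.6155, -0.3337], 'qvel': [-0.0006, -0.0018, -0.0009, -0.0004, -0.0011, -0.0], 'joint_efforts': [-0.0013, -36.8209, 34.741, 6.9321, -0.0054, 0.0], 'tool_pos': [0.2324, -0.5528, 0.2093], 'tool_rot': [-0.3107, 1.5486, 0.3134], 'contact_force': [0.8433, 0.1606, 0.9808], 'wrist_torque': [-0.0331, -0.0328, 0.087], 'grip_width': 1.0005}
0.0187
top [ 0.482 -0.017  1.36 ] [-2.189, 2.158, -0.139] [[385.52162214   0.         330.43137139]
 [  0.         385.52162214 197.97222467]
 [  0.           0.           1.        ]] -0.004568719322993575
side [0.447 1.134 0.804] [-0.164, 2.673, -1.497] [[446.26865767   0.         328.54704277]
 [  0.         446.26865767 206.44428889]
 [  0.           0.           1.        ]] -0.07406439551755567
wrist [ 0.172 -0.579  0.372] [1.65, 2.479, 0.332] [[296.61396289   0.         316.29133583]
 [  0.         296.61396289 204.38157329]
 [  0.           0.           1.        ]] -0.029152075349426244
```

```bash
python3 - <<'E'
s=open('h.py').read()
s=s.replace("m=env.camera_model(cam); p,d","m=dict(env.camera_model(cam)); m['rotation']=R.from_rotvec(m['rotation']).as_matrix(); p,d")
open('h.py','w').write(s)
E
python3 - <<'E'
from h import *
for c in ['top','side']:
    p,d,m=look(c,c+'1')
    for n in ['cradle','knob_grip','fixed_v','sliding_v','rotor_core','journal_a','journal_b']:
        for q in env.landmark_of(c,n)[:2]:
            px=q['position']; dd=d[int(px[1]),int(px[0])]
            print(c,n,round(q['p'],2),np.round(px,1),np.round(at_d(m,px,dd),3), np.round(at_z(m,px,{'cradle':0,'knob_grip':.1,'fixed_v':.104,'sliding_v':.104}.get(n,.021)),3))
E
```

```text
top cradle 0.88 [334.2 226.1] [ 0.531 -0.054  0.034] [ 0.532 -0.055  0.   ]
top knob_grip 0.48 [311.1 231.5] [0.51  0.024 0.066] [0.51  0.023 0.1  ]
top fixed_v 0.74 [365.5 219.8] [ 0.55  -0.154  0.098] [ 0.55  -0.154  0.104]
top sliding_v 0.55 [311.4 220. ] [0.549 0.024 0.062] [0.547 0.023 0.104]
top rotor_core 0.69 [296.2 178. ] [0.697 0.081 0.028] [0.698 0.081 0.021]
top rotor_core 0.68 [213.7 251. ] [0.441 0.351 0.045] [0.44  0.358 0.021]
top journal_a 0.78 [233.5 240.8] [0.476 0.292 0.018] [0.476 0.292 0.021]
top journal_a 0.67 [199.4 259.2] [0.412 0.405 0.02 ] [0.412 0.405 0.021]
top journal_b 0.78 [233.5 240.8] [0.476 0.292 0.018] [0.476 0.292 0.021]
top journal_b 0.67 [199.4 259.2] [0.412 0.405 0.02 ] [0.412 0.405 0.021]
side cradle 0.67 [346.6 225.6] [0.546 0.026 0.055] [ 0.553 -0.056  0.   ]
side cradle 0.65 [347.9 207.1] [ 0.555 -0.116  0.033] [ 0.559 -0.17   0.   ]
side knob_grip 0.58 [361.3 221.2] [0.502 0.02  0.07 ] [0.5   0.065 0.1  ]
side fixed_v 0.62 [350.2 182.9] [ 0.564 -0.303  0.023] [ 0.551 -0.153  0.104]
side sliding_v 0.97 [347.3 210.3] [ 0.554 -0.089  0.038] [0.545 0.017 0.104]
side rotor_core 0.94 [377.2 314.6] [0.44  0.37  0.041] [0.44  0.35  0.021]
side journal_a 0.84 [391.4 331.9] [0.406 0.406 0.026] [0.405 0.402 0.021]
side journal_a 0.68 [367.6 296.8] [0.467 0.293 0.023] [0.467 0.29  0.021]
side journal_b 0.84 [391.4 331.9] [0.406 0.406 0.026] [0.405 0.402 0.021]
side journal_b 0.68 [367.6 296.8] [0.467 0.293 0.023] [0.467 0.29  0.021]
```

View pics/top0.png

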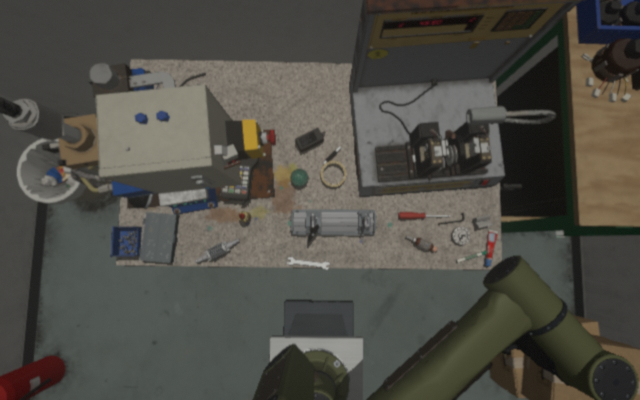

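View pics/side0.png

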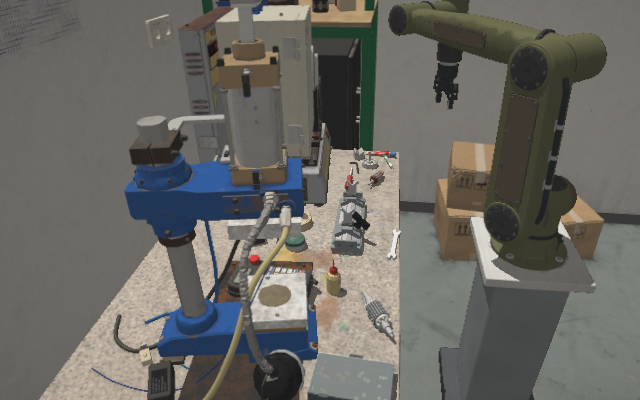

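```bash
cat >> h.py <<'E'
def tool():
    s=env.state(); return np.array(s['tool_pos']),R.from_rotvec(s['tool_rot']).as_matrix()
def plan(P,Rt,claw=1.0,vmax=.05,wmax=.148,p0=None,R0=None):
    """straight rows to TCP pose P,Rt"""
    p,Rc=tool() if p0 is None else (p0,R0)
    rv=R.from_matrix(Rc.T@Rt).as_rotvec(); n=int(np.ceil(max(np.linalg.norm(P-p)/vmax,np.linalg.norm(rv)/wmax,1)))
    dR=R.from_rotvec(rv/n).as_matrix(); rows=[]
    for i in range(n):
        rows.append(np.r_[Rc.T@((P-p)/n),rv/n,claw]); Rc=Rc@dR
    for i in range(0,n,5): print('['+','.join('['+','.join(f'{x:.4f}'.rstrip('0').rstrip('.') for x in r)+']' for r in rows[i:i+5])+']')
    return rows
E
python3 - <<'E'
from h import *
p,Rt=tool(); m=env.camera_model('wrist'); print(np.round(Rt,3)); print('cam in tool',np.round(Rt.T@(m['position']-p),3)); print(np.round(Rt.T@R.from_rotvec(m['rotation']).as_matrix(),3))
q,d=cv2.imread('pics/top1.png'),0
c=q[190:280,180:400]; cv2.imwrite('pics/topc.png',cv2.resize(c,None,fx=3.6,fy=3.6,interpolation=cv2.INTER_CUBIC))
E
```

```text
[[-0.    -0.387  0.922]
 [ 0.     0.922  0.387]
 [-1.     0.    -0.   ]]
cam in tool [-0.163  0.    -0.066]
[[ 0.    -0.262  0.965]
 [ 1.    -0.001 -0.   ]
 [ 0.001  0.965  0.262]]
```

View pics/topc.png

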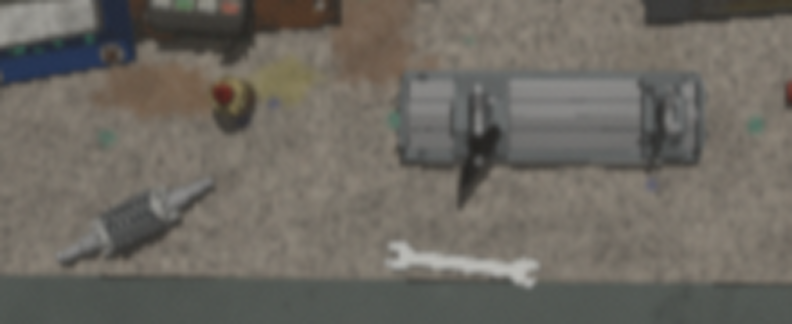

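```bash
python3 - <<'E'
from h import *
c,s=np.cos(np.pi/6),.5
plan(np.array([.43,.02,.22]),np.array([[s,0,c],[0,1,0],[-c,0,s]]).reshape(3,3))
E
```

```text
[[-0.0007,0.0348,0.0311,0.0299,-0.0397,-0.008,1],[0.0002,0.0357,0.03,0.0299,-0.0397,-0.008,1],[0.0011,0.0366,0.0289,0.0299,-0.0397,-0.008,1],[0.0019,0.0374,0.0278,0.0299,-0.0397,-0.008,1],[0.0027,0.0382,0.0266,0.0299,-0.0397,-0.008,1]]
[[0.0034,0.039,0.0253,0.0299,-0.0397,-0.008,1],[0.0041,0.0398,0.024,0.0299,-0.0397,-0.008,1],[0.0047,0.0405,0.0226,0.0299,-0.0397,-0.008,1],[0.0052,0.0412,0.0212,0.0299,-0.0397,-0.008,1],[0.0057,0.0419,0.0197,0.0299,-0.0397,-0.008,1]]
[[0.0061,0.0425,0.0182,0.0299,-0.0397,-0.008,1],[0.0064,0.0431,0.0167,0.0299,-0.0397,-0.008,1],[0.0067,0.0436,0.0151,0.0299,-0.0397,-0.008,1]]
```

Emit:
jog_arm:
  series:
    - [[0,0.035,0.031,0.03,-0.04,-0.008,1],[0,0.036,0.03,0.03,-0.04,-0.008,1],[0.001,0.037,0.029,0.03,-0.04,-0.008,1],[0.002,0.037,0.028,0.03,-0.04,-0.008,1],[0.003,0.038,0.027,0.03,-0.04,-0.008,1]]

```text
clock: 1.45
tool_pos: [0.3092, -0.3308, 0.2135]
tool_rot: [-0.186, 1.356, 0.187]
contact_force: [-0.0, 0.9, 0.9]
grip_width: 1.005
```

Emit:
jog_arm:
  series:
    - [[0.003,0.039,0.025,0.03,-0.04,-0.008,1],[0.004,0.04,0.024,0.03,-0.04,-0.008,1],[0.005,0.04,0.023,0.03,-0.04,-0.008,1],[0.005,0.041,0.021,0.03,-0.04,-0.008,1],[0.006,0.042,0.02,0.03,-0.04,-0.008,1]]

```text
clock: 1.95
tool_pos: [0.3822, -0.1213, 0.2181]
tool_rot: [-0.072, 1.169, 0.072]
contact_force: [1.3, 1.4, -0.1]
grip_width: 1.0
```

Emit:
jog_arm:
  series:
    - [[0.006,0.042,0.018,0.03,-0.04,-0.008,1],[0.006,0.043,0.017,0.03,-0.04,-0.008,1],[0.007,0.044,0.015,0.03,-0.04,-0.008,1],[0,0,0,0,0,0,1]]

```text
clock: 2.35
tool_pos: [0.4228, 0.0064, 0.2161]
tool_rot: [-0.021, 1.067, 0.023]
contact_force: [0.0, -1.6, -1.1]
grip_width: 1.003
```

```bash
cat > see.py <<'E'
from h import *
import sys
name=sys.argv[1]; Z={'cradle':0,'knob_grip':.09,'fixed_v':.104,'sliding_v':.104}
st(); p,Rt=tool(); print(np.round(Rt,3).tolist())
p,d,m=look('wrist',name)
for n in sys.argv[2:]:
    for q in env.landmark_of('wrist',n)[:2]:
        px=q['position']; dd=d[int(px[1]),int(px[0])]
        print(n,round(q['p'],2),np.round(px,1),np.round(at_d(m,px,dd),4), np.round(at_z(m,px,Z.get(n,.021)),4))
E
python3 see.py w2 knob_grip fixed_v sliding_v cradle
```

```text
{'clock': 2.35, 'joint_pos': [0.8571, -1.0942, -0.8527, 0.3698, -1.4673, -2.3712], 'qvel': [-0.2008, 0.0119, 0.0564, -0.0633, -0.0341, 0.192], 'joint_efforts': [4.8365, 10.3965, 34.3103, 8.469, 1.2827, -2.086], 'tool_pos': [0.4228, 0.0064, 0.2161], 'tool_rot': [-0.0213, 1.0669, 0.0225], 'contact_force': [0.0344, -1.5754, -1.0796], 'wrist_torque': [-0.0686, 1.3936, -0.106], 'grip_width': 1.0029}
[[0.483, -0.029, 0.875], [0.008, 1.0, 0.028], [-0.876, -0.007, 0.483]]
knob_grip 0.87 [325.4 188. ] [0.4993 0.0177 0.0798] [0.4905 0.0171 0.09  ]
knob_grip 0.16 [609.5 125.7] [0.4353 0.3302 0.0353] [0.4073 0.2688 0.09  ]
fixed_v 0.73 [175.3 225.8] [ 0.5486 -0.156   0.097 ] [ 0.5406 -0.1511  0.104 ]
sliding_v 0.72 [321.7 227.4] [0.5461 0.0154 0.096 ] [0.5371 0.015  0.104 ]
sliding_v 0.69 [483.3 188.7] [0.5471 0.2401 0.017 ] [0.4737 0.1735 0.104 ]
cradle 0.89 [277.  175.1] [ 0.5245 -0.0423  0.0278] [ 0.5467 -0.0466  0.    ]
```

View pics/w2.png

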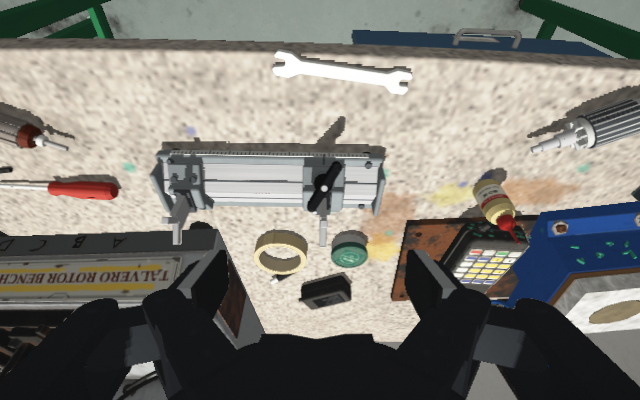

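```bash
python3 - <<'E'
from h import *
p,d,m=look('wrist','w3')
hs=cv2.cvtColor(p,cv2.COLOR_RGB2HSV)[...,2]
o=env.outline_of('wrist','knob_grip'); print([(q['p'],q['rect']) for q in o])
mk=o[0]['region']; print(mk.sum())
P=cloud(m,d,mk&(hs<70)); print(len(P),np.round(np.median(P,0),4),np.round(P.min(0),3),np.round(P.max(0),3))
# screw frame
n=np.array([-.5,0,.866]); ex=np.array([.866,0,.5]); ey=np.array([0,1,0])
h=P@n; print('h pct',np.round(np.percentile(h,[1,5,25,50,75,95,99]),4))
T=P[h>np.percentile(h,95)-.006]; c=T.mean(0); q=np.stack([(T-c)@ex,(T-c)@ey],1)
w,v=np.linalg.eigh(q.T@q); a=v[:,1]; print('top centre',np.round(c,4),'wing dir (ex,ey)',a, np.degrees(np.arctan2(a[1],a[0])),'ext',np.ptp(q@a),np.ptp(q@v[:,0]))
c0=T.mean(0); mid=(( q@a).max()+(q@a).min())/2; mid2=((q@v[:,0]).max()+(q@v[:,0]).min())/2
off=a*mid+v[:,0]*mid2; print('mid',np.round(c+off[0]*ex+off[1]*ey,4))
# cradle: plane fit of wing normal
u,s,vt=np.linalg.svd(T-c); print('normal',vt[2],s)
for n in ['cradle','sliding_v','fixed_v']:
    o=env.outline_of('wrist',n); print(n,[(round(q['p'],2),q['rect']) for q in o])
# cradle points orientation: bed top z~.022
P=cloud(m,d); s=P[(P[:,2]>.017)&(P[:,2]<.027)&(P[:,0]>.46)&(P[:,0]<.6)&(P[:,1]>-.25)&(P[:,1]<.12)]
print(cv2.minAreaRect(s[:,:2].astype(np.float32)),len(s))
c=cv2.imread('pics/w3.png')[120:260,130:400]; cv2.imwrite('pics/w3c.png',cv2.resize(c,None,fx=2.9,fy=2.9,interpolation=cv2.INTER_CUBIC))
E
```

```text
[(0.59, [317.9, 163.2, 354.0, 210.0])]
718
656 [0.5048 0.0149 0.073 ] [ 0.477 -0.002  0.042] [0.526 0.035 0.092]
h pct [-0.2126 -0.2106 -0.189  -0.1834 -0.1824 -0.1816 -0.1811]
top centre [0.4999 0.0168 0.0773] wing dir (ex,ey) [-0.8635481   0.50426647] 149.71732886697572 ext 0.061981090401643193 0.011040035893330441
mid [0.5005 0.0171 0.0776]
normal [-0.54886449 -0.10685308  0.8290538 ] [0.39736341 0.06866383 0.02433598]
cradle [(0.61, [162.3, 152.0, 395.4, 245.1])]
sliding_v [(0.98, [313.2, 158.3, 353.2, 246.1]), (0.37, [540.3, 92.7, 640.0, 145.2])]
fixed_v [(0.77, [163.5, 146.7, 395.1, 247.7])]
((0.5434609055519104, -0.051065593957901), (0.2891782820224762, 0.08970483392477036), 89.96458435058594) 4098
```

View pics/w3c.png

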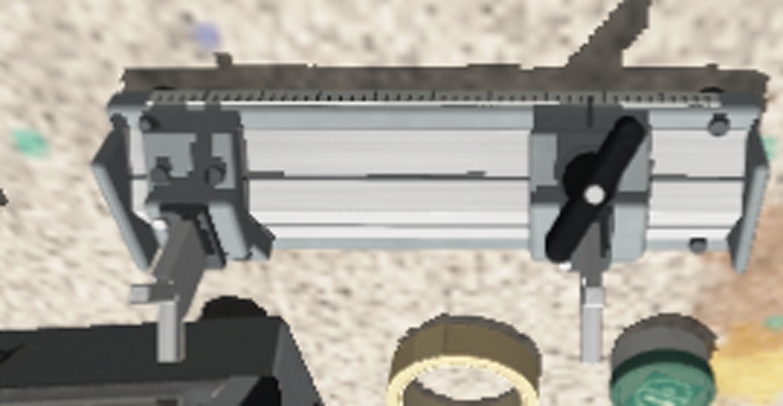

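```bash
cat >> h.py <<'E'
n=np.array([-.5,0,.8660254]); ex=np.array([.8660254,0,.5]); ey=np.array([0,1.,0])
def knobR(a): # a: wing angle (rad) about n from ex
    wx=np.cos(a)*ex+np.sin(a)*ey; wy=np.cross(n,wx)
    # tool x=-n ; tool y = wy ; tool z = x cross y
    return np.stack([-n,wy,np.cross(-n,wy)],1)
KG=np.array([.506,.017,.068])
E
python3 - <<'E'
from h import *
st()
plan(KG+.045*n,knobR(np.radians(-30.3)),claw=.6)
E
```

```text
{'clock': 2.85, 'joint_pos': [0.8316, -1.0922, -0.8472, 0.3675, -1.4686, -2.365], 'qvel': [0.0143, -0.0009, -0.0035, 0.0004, -0.0008, -0.0032], 'joint_efforts': [-0.0044, 11.0815, 34.0745, 7.2389, 0.9177, 0.0059], 'tool_pos': [0.4227, -0.0036, 0.2182], 'tool_rot': [-0.0104, 1.0672, 0.0047], 'contact_force': [0.6976, 0.158, 0.8264], 'wrist_torque': [-0.028, 1.3358, 0.0427], 'grip_width': 1.0031}
[[0.0317,0.0052,-0,0.1349,-0.0048,0.0016,0.6],[0.0317,0.0051,-0.0009,0.1349,-0.0048,0.0016,0.6],[0.0317,0.0049,-0.0017,0.1349,-0.0048,0.0016,0.6],[0.0317,0.0045,-0.0025,0.1349,-0.0048,0.0016,0.6]]
```

Emit:
jog_arm:
  series:
    - [[0.032,0.005,0,0.135,-0.005,0.002,0.6],[0.032,0.005,-0.001,0.135,-0.005,0.002,0.6],[0.032,0.005,-0.002,0.135,-0.005,0.002,0.6],[0.032,0.005,-0.002,0.135,-0.005,0.002,0.6],[0,0,0,0,0,0,0.6]]

```text
clock: 3.35
tool_pos: [0.4832, 0.0169, 0.1001]
tool_rot: [0.478, 1.027, -0.28]
contact_force: [0.2, 0.2, -0.5]
grip_width: 0.601
```

```bash
cat > knob.py <<'E'
from h import *
import sys
st(); tp,tR=tool()
p,d,m=look('wrist',sys.argv[1])
V=p.max(2)
P=cloud(m,d,V<75); g=KG if len(sys.argv)<3 else np.array(eval(sys.argv[2]))
D=P-g; r=np.hypot(D@ex,D@ey); h=D@n
T=P[(r<.04)&(h>.004)&(h<.016)]; print(len(T))
D=T-g; q=np.stack([D@ex,D@ey],1).astype(np.float32)
(c,s,a)=cv2.minAreaRect(q); b=cv2.boxPoints((c,s,a)); e0=b[1]-b[0]; e1=b[2]-b[1]; L=e0 if np.hypot(*e0)>np.hypot(*e1) else e1
ang=np.degrees(np.arctan2(L[1],L[0])); ang=(ang+90)%180-90
print('size',s,'angle',ang,'centre top',np.round(g+c[0]*ex+c[1]*ey+np.median(D@n)*n,4),'grip',np.round(g+c[0]*ex+c[1]*ey+(np.median(D@n)-.011)*n,4))
print('tool yaw about n',np.degrees(np.arctan2(-tR[:,2]@ey*-1,tR[:,2]@ex)))
E
python3 knob.py w4; python3 see.py w5 knob_grip sliding_v fixed_v
```

```text
{'clock': 3.35, 'joint_pos': [0.7101, -0.9094, -1.0016, 0.3715, -1.1018, -2.9168], 'qvel': [0.0219, -0.0533, 0.0712, 0.0314, -0.092, 0.1425], 'joint_efforts': [-0.069, 4.5582, 36.7071, 7.692, 1.9543, -1.3741], 'tool_pos': [0.4832, 0.0169, 0.1001], 'tool_rot': [0.4781, 1.0274, -0.2804], 'contact_force': [0.1761, 0.2072, -0.5196], 'wrist_torque': [-0.0776, 1.5114, -0.0469], 'grip_width': 0.6006}
1230
size (0.010514049790799618, 0.0634387657046318) angle -29.971092 centre top [0.5006 0.017  0.0779] grip [0.5061 0.017  0.0684]
tool yaw about n -30.337031935439686
{'clock': 3.4, 'joint_pos': [0.7111, -0.9119, -0.9982, 0.373, -1.1046, -2.9125], 'qvel': [0.0191, -0.0445, 0.0571, 0.0243, -0.0258, 0.0409], 'joint_efforts': [-0.1908, 5.7628, 34.1135, 6.8706, 1.2876, -0.5775], 'tool_pos': [0.4837, 0.0172, 0.1034], 'tool_rot': [0.4754, 1.0247, -0.2767], 'contact_force': [-0.458, -0.9834, 1.551], 'wrist_torque': [0.061, 1.3536, 0.0335], 'grip_width': 0.5994}
[[0.497, 0.436, 0.75], [-0.001, 0.865, -0.502], [-0.868, 0.249, 0.431]]
knob_grip 0.63 [320.4 224.7] [0.5001 0.0194 0.0781] [0.4874 0.0222 0.09  ]
sliding_v 0.59 [353.3 282.1] [0.5509 0.0169 0.0988] [0.5421 0.0184 0.104 ]
fixed_v 0.64 [167.9 370.1] [ 0.4271 -0.0285  0.1704] [ 0.5354 -0.1447  0.104 ]
```

View pics/w4.png

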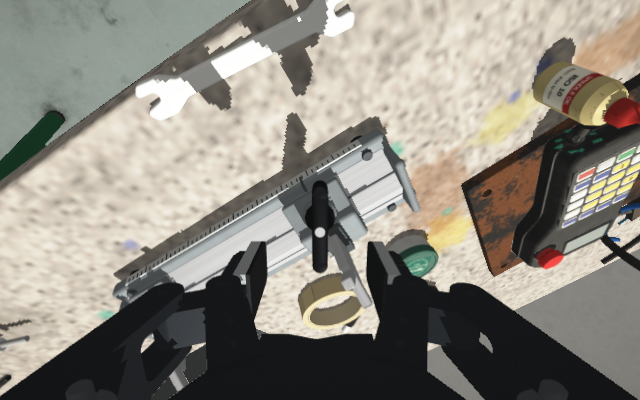

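Emit:
jog_arm:
  series:
    - [[-0.01,0,0,-0.149,0,0,0.6],[-0.01,0,0,-0.149,0,0,0.6],[0,0,0,-0.149,0,0,0.6],[0,0,0,-0.149,0,0,0.6],[0,0,0,-0.149,0,0,0.6]]

```text
clock: 4.1
tool_pos: [0.4746, 0.0194, 0.1252]
tool_rot: [-0.202, 1.038, 0.122]
contact_force: [-0.9, 0.2, 0.3]
grip_width: 0.602
```

Emit:
jog_arm:
  series:
    - [[0,0,0,-0.149,0,0,0.6],[0,0,0,-0.149,0,0,0.6],[0,0,0,-0.149,0,0,0.6],[0,0,0,-0.149,0,0,0.6],[0,0,0,-0.149,0,0,0.6]]

```text
clock: 4.6
tool_pos: [0.4746, 0.0194, 0.1251]
tool_rot: [-0.876, 0.955, 0.509]
contact_force: [1.5, -1.0, -0.2]
grip_width: 0.604
```

Emit:
jog_arm:
  series:
    - [[0,0,0,-0.149,0,0,0.6],[0,0,0,-0.149,0,0,0.6],[0,0,0,-0.149,0,0,0.6],[0,0,0,-0.149,0,0,0.6],[0,0,0,-0.149,0,0,0.6]]

```text
clock: 5.1
tool_pos: [0.4746, 0.0193, 0.1251]
tool_rot: [-1.539, 0.762, 0.889]
contact_force: [-0.2, 0.3, -1.0]
grip_width: 0.6
```

Emit:
jog_arm:
  series:
    - [[0,0,0,-0.149,0,0,0.6],[0,0,0,-0.149,0,0,0.6],[0,0,0,-0.149,0,0,0.6],[0,0,0,-0.149,0,0,0.6],[0,0,0,-0.149,0,0,0.6]]

```text
clock: 5.6
tool_pos: [0.4746, 0.0193, 0.1251]
tool_rot: [-2.178, 0.439, 1.255]
contact_force: [0.2, -0.2, -0.4]
grip_width: 0.598
```

Emit:
jog_arm:
  series:
    - [[0,0,0,-0.149,0,0,0.5],[0,0,0,0,0,0,0.5]]

```text
clock: 5.8
tool_pos: [0.4746, 0.0193, 0.1249]
tool_rot: [-2.297, 0.358, 1.323]
contact_force: [-0.6, 0.0, -0.0]
grip_width: 0.498
```

```bash
python3 knob.py w6; python3 - <<'E'
from h import *
plan(KG-.009*n,knobR(np.radians(150)),claw=.5,vmax=.02)
E
```

```text
{'clock': 5.8, 'joint_pos': [0.7426, -0.9599, -0.9824, 0.3747, -1.167, 0.211], 'qvel': [-0.0014, 0.0031, -0.0027, -0.0019, 0.0033, -0.1612], 'joint_efforts': [-0.0063, 5.9161, 35.7293, 7.3598, 0.9461, 1.5949], 'tool_pos': [0.4746, 0.0193, 0.1249], 'tool_rot': [-2.2974, 0.3582, 1.3234], 'contact_force': [-0.554, 0.0027, -0.022], 'wrist_torque': [0.0213, 1.4186, 0.0127], 'grip_width': 0.498}
1027
size (0.01079338975250721, 0.06262250244617462) angle -30.234436 centre top [0.5012 0.0165 0.0783] grip [0.5067 0.0165 0.0688]
tool yaw about n 149.24203012587958
[[0.0184,0.0007,-0.0001,-0.0045,-0.0001,0.0013,0.5],[0.0184,0.0007,-0.0001,-0.0045,-0.0001,0.0013,0.5],[0.0184,0.0007,-0.0001,-0.0045,-0.0001,0.0013,0.5],[0.0184,0.0007,-0.0001,-0.0045,-0.0001,0.0013,0.5]]
```

View pics/w6.png

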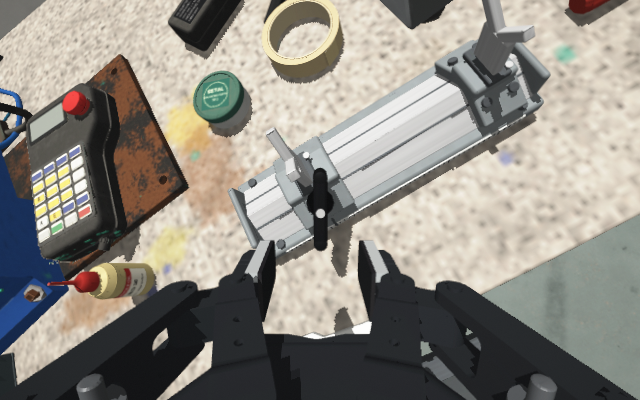

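Emit:
jog_arm:
  series:
    - [[0.018,0.001,0,-0.004,0,0.001,0.5],[0.018,0.001,0,-0.004,0,0.001,0.5],[0.018,0.001,0,-0.004,0,0.001,0.5],[0,0,0,0,0,0,0.5]]

```text
clock: 6.25
tool_pos: [0.4994, 0.0157, 0.0734]
tool_rot: [-2.302, 0.364, 1.334]
contact_force: [-0.0, -1.0, -0.1]
grip_width: 0.503
```

```bash
python3 - <<'E'
from h import *
s=st(); K=np.array([.5065,.0168,.0686])
plan(K-.009*n,knobR(np.radians(150)),claw=.5,vmax=.02)
p,R0=tool(); D=p-K; print('off h,ex,ey',D@n,D@ex,D@ey, 'toolx vs -n',np.degrees(np.arccos(R0[:,0]@-n)))
E
```

```text
{'clock': 6.25, 'joint_pos': [0.6657, -0.8339, -1.0177, 0.3751, -0.9983, 0.2324], 'qvel': [0.0176, -0.039, 0.0332, 0.0202, -0.0558, 0.0041], 'joint_efforts': [-0.2394, 2.4397, 36.2361, 7.3449, 1.6027, 0.0649], 'tool_pos': [0.4994, 0.0157, 0.0734], 'tool_rot': [-2.302, 0.3638, 1.3343], 'contact_force': [-0.0287, -1.0449, -0.1251], 'wrist_torque': [-0.0219, 1.488, -0.0059], 'grip_width': 0.5032}
[[0.0167,-0.0029,-0.0027,-0.0061,0.0026,-0.0032,0.5]]
off h,ex,ey 0.007725571498299927 -0.003749445075519408 -0.0011035152867186655 toolx vs -n 0.23585263290781314
```

Emit:
jog_arm:
  series:
    - [[0.008,-0.001,-0.001,-0.003,0.001,-0.002,0.5],[0.009,-0.002,-0.002,-0.003,0.001,-0.001,0.5],[0,0,0,0,0,0,0.5]]

```text
clock: 6.55
tool_pos: [0.5123, 0.0177, 0.063]
tool_rot: [-2.311, 0.353, 1.331]
contact_force: [-0.1, -0.1, -0.4]
grip_width: 0.501
```

```bash
python3 knob.py w7 "[.5065,.0168,.0686]"; python3 - <<'E'
from h import *
K=np.array([.5065,.0168,.0686]); p,R0=tool(); D=p-K; print('off h,ex,ey',D@n,D@ex,D@ey, 'toolx vs -n',np.degrees(np.arccos(R0[:,0]@-n)))
E
```

```text
{'clock': 6.55, 'joint_pos': [0.6415, -0.778, -1.0137, 0.381, -0.9343, 0.2423], 'qvel': [0.0085, -0.0243, 0.0032, 0.0034, -0.034, 0.001], 'joint_efforts': [-0.117, 0.606, 35.8508, 7.1742, 1.3534, 0.0354], 'tool_pos': [0.5123, 0.0177, 0.063], 'tool_rot': [-2.3108, 0.3528, 1.3308], 'contact_force': [-0.0797, -0.1483, -0.37], 'wrist_torque': [-0.0544, 1.4601, -0.0154], 'grip_width': 0.5009}
2087
size (0.05140965059399605, 0.043802764266729355) angle 8.919685 centre top [0.5011 0.0165 0.0783] grip [0.5066 0.0165 0.0688]
tool yaw about n 150.11490798532515
off h,ex,ey -0.0072952314003011925 0.0023557916367581205 0.0008640152840055197 toolx vs -n 0.20170223231136755
```

View pics/w7.png

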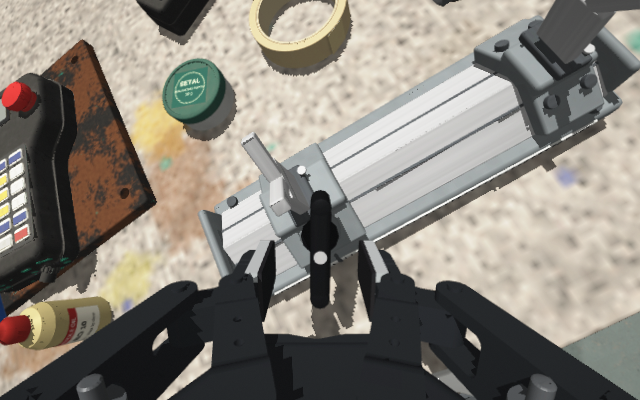

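Emit:
jog_arm:
  series:
    - [[0.001,0.002,0.001,0,0,0,0.5],[0,0,0,0,0,0,0.0],[0,0,0,0,0,0,0.0],[0,0,0,0,0,0,0.0],[0,0,0,0,0,0,0.0]]
  force: 70

```text
clock: 7.1
tool_pos: [0.5111, 0.0165, 0.0616]
tool_rot: [-2.312, 0.351, 1.331]
contact_force: [-1.0, -0.3, 1.6]
grip_width: -0.0
```

```bash
cat > ko.py <<'E'
from h import *
import sys
K=np.array([.5065,float(sys.argv[1]) if len(sys.argv)>1 else .0168,.0686]); s=st(); p,R0=tool(); D=p-K; print('off h,ex,ey',np.round([D@n,D@ex,D@ey],4), 'toolx vs -n',np.degrees(np.arccos(R0[:,0]@-n)), 'yaw',np.degrees(np.arctan2(R0[:,2]@ey,R0[:,2]@ex)))
E
python3 ko.py
```

```text
{'clock': 7.1, 'joint_pos': [0.6408, -0.7842, -1.0195, 0.3808, -0.9336, 0.2443], 'qvel': [-0.0027, 0.0021, 0.0013, 0.0008, -0.0006, 0.0005], 'joint_efforts': [-0.066, 0.8096, 34.8196, 6.8374, 0.9005, -0.0007], 'tool_pos': [0.5111, 0.0165, 0.0616], 'tool_rot': [-2.3119, 0.3513, 1.3305], 'contact_force': [-1.0162, -0.3437, 1.6211], 'wrist_torque': [0.035, 1.4562, -0.044], 'grip_width': -0.0001}
off h,ex,ey [-0.0084  0.0005 -0.0003] toolx vs -n 0.2382171678234936 yaw 150.17535785597846
```

```bash
python3 see.py w8 knob_grip; python3 - <<'E'
from h import *
p,d,m=look('side','s8')
c=cv2.imread('pics/s8.png')[150:300,270:430]; cv2.imwrite('pics/s8c.png',cv2.resize(c,None,fx=4,fy=4,interpolation=cv2.INTER_CUBIC))
E
```

```text
{'clock': 7.1, 'joint_pos': [0.6408, -0.7842, -1.0195, 0.3808, -0.9336, 0.2443], 'qvel': [-0.0027, 0.0021, 0.0013, 0.0008, -0.0006, 0.0005], 'joint_efforts': [-0.066, 0.8096, 34.8196, 6.8374, 0.9005, -0.0007], 'tool_pos': [0.5111, 0.0165, 0.0616], 'tool_rot': [-2.3119, 0.3513, 1.3305], 'contact_force': [-1.0162, -0.3437, 1.6211], 'wrist_torque': [0.035, 1.4562, -0.044], 'grip_width': -0.0001}
[[0.503, -0.429, -0.75], [0.002, -0.868, 0.497], [-0.864, -0.252, -0.435]]
knob_grip 0.67 [315.8 249. ] [0.501  0.0115 0.0975] [0.5022 0.0131 0.09  ]
```

View pics/w8.png

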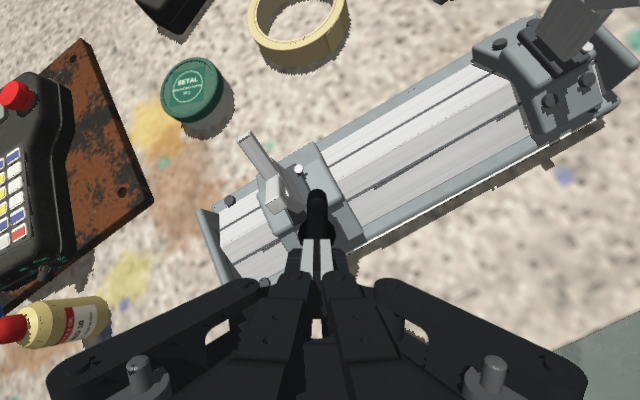

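View pics/s8c.png

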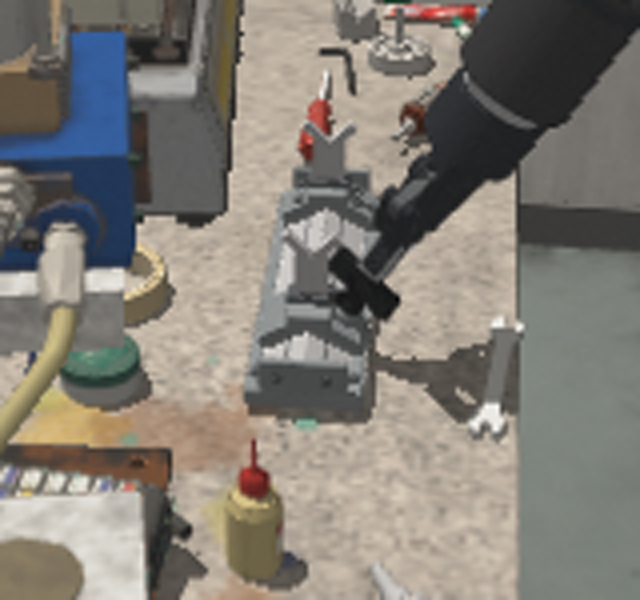

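```bash
python3 - <<'E'
from h import *
p,R0=tool(); m=dict(env.camera_model('wrist')); m['rotation']=R.from_rotvec(m['rotation']).as_matrix()
K=np.array([.5065,.0168,.0686])
print('tcp',proj(m,p),'grasp',proj(m,p-R0[:,0]*.0187),'pads +-8mm',proj(m,p+R0[:,1]*.008),'wing top',proj(m,K+.011*n),proj(m,K))
d=np.load('pics/w8.npz')['d']
for v in range(190,300,8): print(v,[ '%d'%(1000*x) for x in d[v,300:342:3]])
q=np.load('pics/w8.npz')
print(np.round(q['position']-m['position'],4))
for px in [(308,245),(308,270),(326,245),(326,270),(317,230),(317,255),(317,275)]:
    P=at_d(m,px,d[px[1],px[0]]); D=P-p; print(px,np.round(R0.T@D,4))
c=cv2.imread('pics/w8.png')[170:330,240:400]; cv2.imwrite('pics/w8c.png',cv2.resize(c,None,fx=3.6,fy=3.6,interpolation=cv2.INTER_NEAREST))
E
```

```text
tcp [316.45403927 240.41672846] grasp [316.50868747 253.89876739] pads +-8mm [330.06730394 240.40086003] wing top [316.36987903 255.42090317] [316.41541182 247.04620282]
190 ['186', '185', '183', '184', '165', '163', '162', '164', '187', '187', '187', '186', '185', '187']
198 ['175', '183', '183', '152', '148', '148', '146', '147', '149', '185', '184', '184', '184', '183']
206 ['172', '176', '181', '149', '148', '148', '148', '148', '147', '149', '187', '0', '193', '192']
214 ['181', '181', '181', '150', '149', '148', '149', '149', '150', '152', '193', '193', '193', '193']
222 ['183', '184', '180', '150', '150', '150', '150', '149', '150', '153', '184', '188', '195', '195']
230 ['181', '179', '178', '153', '150', '149', '151', '151', '151', '156', '178', '183', '189', '196']
238 ['182', '179', '176', '153', '151', '153', '152', '153', '152', '155', '179', '181', '193', '198']
246 ['199', '139', '140', '139', '139', '139', '139', '139', '139', '138', '138', '199', '199', '200']
254 ['139', '131', '130', '130', '131', '130', '131', '130', '129', '130', '130', '139', '139', '140']
262 ['132', '122', '122', '122', '123', '123', '123', '123', '122', '123', '123', '132', '132', '132']
270 ['116', '116', '116', '116', '116', '115', '116', '115', '116', '116', '116', '116', '114', '115']
278 ['106', '106', '108', '108', '116', '116', '115', '117', '107', '107', '108', '109', '105', '105']
286 ['103', '104', '103', '102', '113', '118', '117', '112', '103', '102', '103', '104', '103', '103']
294 ['98', '97', '97', '102', '110', '118', '118', '109', '101', '98', '98', '98', '99', '98']
[-0. -0.  0.]
(308, 245) [-0.0324 -0.004  -0.0109]
(308, 270) [-0.0566 -0.0034 -0.0105]
(326, 245) [-0.0322  0.0045 -0.0108]
(326, 270) [-0.0573  0.0037 -0.0109]
(317, 230) [-0.0198  0.0003 -0.0138]
(317, 255) [-0.0435  0.0002 -0.0109]
(317, 275) [-0.0581  0.0001 -0.0092]
```

View pics/w8c.png

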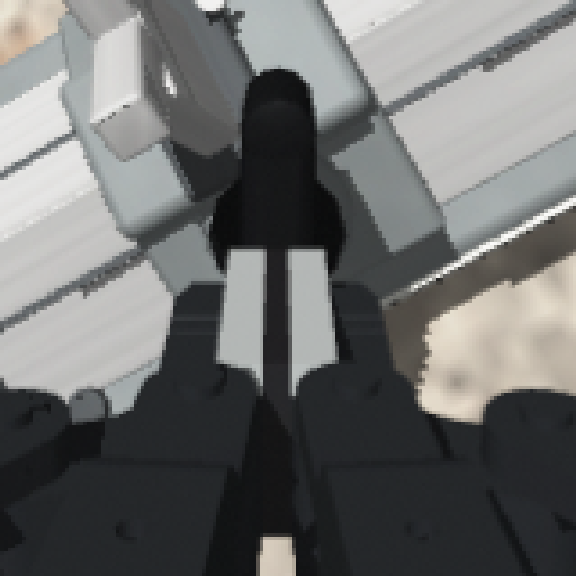

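```bash
python3 - <<'E'
from h import *
p,R0=tool()
q=np.load('pics/s8.npz'); m={k:q[k] for k in ['K','k1','position','rotation']}
im=cv2.imread('pics/s8.png')
K=np.array([.5065,.0168,.0686])
big=cv2.resize(im[180:270,310:430],None,fx=6,fy=6,interpolation=cv2.INTER_NEAREST)
for P,c in [(p,(0,0,255)),(p-R0[:,0]*.03,(0,255,0)),(K,(255,0,0)),(K+.011*n,(255,255,0))]:
    u=proj(m,P); print(np.round(u,1)); cv2.circle(big,tuple(int(x) for x in (u-[310,180])*6),5,c,-1)
cv2.imwrite('pics/s8d.png',big)
# bench height in wrist
w=np.load('pics/w8.npz'); mm={k:w[k] for k in ['K','k1','position','rotation']}
P=cloud(mm,w['d']); print(np.percentile(P[:,2],[10,30,50]))
for nme in ['w4','w6','w7']:
    w=np.load(f'pics/{nme}.npz'); mm={k:w[k] for k in ['K','k1','position','rotation']}
    # tool frame from camera
    Rct=np.array([[0,-.262,.965],[1,-.001,0],[.001,.965,.262]]); 
    Rt=mm['rotation']@Rct.T; tp=mm['position']-Rt@np.array([-.163,0,-.066])
    L=(cloud(mm,w['d'])-tp)@Rt; s=(np.abs(L[:,1])<.04)&(np.abs(L[:,2])<.012)&(L[:,0]>-.08)
    print(nme,np.sort(L[s][:,0])[-5:], np.histogram(L[s][:,0],bins=np.arange(-.08,.05,.01)))
E
```

```text
[358.4 222.8]
[363.7 215.8]
[360. 221.]
[361.9 218.4]
[-0.00166544 -0.00084354  0.0132217 ]
w4 [0.10010346 0.10030675 0.10035014 0.10041009 0.10072997] (array([1408,  839, 1027,  951,  755,  213,    0,    0,    0,    0,  528,
          7]), array([-8.00000000e-02, -7.00000000e-02, -6.00000000e-02, -5.00000000e-02,
       -4.00000000e-02, -3.00000000e-02, -2.00000000e-02, -1.00000000e-02,
       -4.16333634e-17,  1.00000000e-02,  2.00000000e-02,  3.00000000e-02,
        4.00000000e-02]))
w6 [0.12346356 0.12394399 0.12511017 0.12566912 0.12663656] (array([2184,  882, 1223,  887,  721,  266,    0,    0,    0,    0,    0,
          0]), array([-8.00000000e-02, -7.00000000e-02, -6.00000000e-02, -5.00000000e-02,
       -4.00000000e-02, -3.00000000e-02, -2.00000000e-02, -1.00000000e-02,
       -4.16333634e-17,  1.00000000e-02,  2.00000000e-02,  3.00000000e-02,
        4.00000000e-02]))
w7 [0.04614887 0.04658196 0.04658916 0.04707821 0.04919589] (array([2183,  925, 1186,  885,  722,  477,  660,    0,  299,  651, 1181,
        709]), array([-8.00000000e-02, -7.00000000e-02, -6.00000000e-02, -5.00000000e-02,
       -4.00000000e-02, -3.00000000e-02, -2.00000000e-02, -1.00000000e-02,
       -4.16333634e-17,  1.00000000e-02,  2.00000000e-02,  3.00000000e-02,
        4.00000000e-02]))
```

View pics/s8d.png

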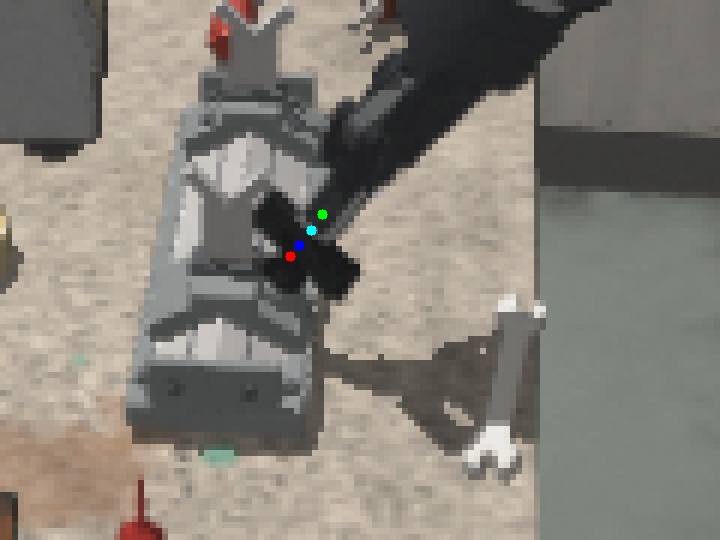

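```bash
python3 - <<'E'
from h import *
Rct=np.array([[0,-.262,.965],[1,-.001,0],[.001,.965,.262]])
for nme in ['w2','w4','w7','w8']:
    w=np.load(f'pics/{nme}.npz'); mm={k:w[k] for k in ['K','k1','position','rotation']}
    Rt=mm['rotation']@Rct.T; tp=mm['position']-Rt@np.array([-.163,0,-.066])
    L=(cloud(mm,w['d'])-tp)@Rt; s=(np.abs(L[:,1])<.07)&(np.abs(L[:,2])<.02)&(L[:,0]>-.09)&(L[:,0]<-.015)
    for a in np.arange(-.09,-.015,.005):
        t=L[s&(L[:,0]>=a)&(L[:,0]<a+.005)]
        if len(t): pos=t[t[:,1]>0][:,1]; print(nme,round(a,3),len(t),'y+',np.round([pos.min(),pos.max()],3),'z',np.round([t[:,2].min(),t[:,2].max()],3))
E
```

```text
w2 -0.09 6316 y+ [0.038 0.07 ] z [-0.014  0.014]
w2 -0.085 2393 y+ [0.037 0.07 ] z [-0.014  0.014]
w2 -0.08 961 y+ [0.041 0.07 ] z [-0.014 -0.005]
w2 -0.075 603 y+ [0.042 0.055] z [-0.012 -0.002]
w2 -0.07 592 y+ [0.042 0.05 ] z [-0.012  0.002]
w2 -0.065 726 y+ [0.042 0.056] z [-0.012  0.009]
w2 -0.06 756 y+ [0.042 0.057] z [-0.012  0.012]
w2 -0.055 688 y+ [0.042 0.056] z [-0.011  0.012]
w2 -0.05 618 y+ [0.042 0.056] z [-0.011  0.012]
w2 -0.045 528 y+ [0.042 0.056] z [-0.011  0.011]
w2 -0.04 351 y+ [0.042 0.054] z [-0.011  0.011]
w2 -0.035 65 y+ [0.042 0.043] z [-0.009  0.01 ]
w4 -0.09 2403 y+ [0.019 0.061] z [-0.017  0.014]
w4 -0.085 2897 y+ [0.027 0.06 ] z [-0.013  0.013]
w4 -0.08 4759 y+ [0.023 0.059] z [-0.014  0.014]
w4 -0.075 1412 y+ [0.025 0.058] z [-0.014  0.013]
w4 -0.07 724 y+ [0.026 0.055] z [-0.014 -0.004]
w4 -0.065 599 y+ [0.025 0.043] z [-0.012  0.008]
w4 -0.06 495 y+ [0.025 0.032] z [-0.012  0.011]
w4 -0.055 532 y+ [0.025 0.039] z [-0.011  0.011]
w4 -0.05 480 y+ [0.025 0.039] z [-0.011  0.011]
w4 -0.045 471 y+ [0.025 0.039] z [-0.011  0.011]
w4 -0.04 412 y+ [0.025 0.039
[... 926 characters left out ...]
z [-0.017  0.009]
w8 -0.085 1900 y+ [0.003 0.044] z [-0.016  0.009]
w8 -0.08 3479 y+ [0.003 0.041] z [-0.013  0.009]
w8 -0.075 1856 y+ [0.002 0.036] z [-0.014  0.01 ]
w8 -0.07 1468 y+ [0.002 0.033] z [-0.014  0.012]
w8 -0.065 399 y+ [0.002 0.027] z [-0.014  0.004]
w8 -0.06 581 y+ [0.    0.011] z [-0.012  0.012]
w8 -0.055 192 y+ [0.    0.014] z [-0.011 -0.006]
w8 -0.05 311 y+ [0.    0.013] z [-0.011 -0.006]
w8 -0.045 299 y+ [0.    0.014] z [-0.011 -0.006]
w8 -0.04 256 y+ [0.    0.014] z [-0.011 -0.006]
w8 -0.035 235 y+ [0.    0.014] z [-0.011 -0.006]
w8 -0.03 156 y+ [0.    0.013] z [-0.011 -0.006]
w8 -0.025 181 y+ [0.    0.005] z [-0.02  -0.009]
w8 -0.02 267 y+ [0.    0.006] z [-0.02  -0.008]
```

Emit:
jog_arm:
  series:
    - [[0,0,0,0,0,0,0.4],[0,0,0,0,0,0,0.4],[0,0,0,0,0,0,0.4],[0.012,0,0,0,0,0,0.4],[0.012,0,0,0,0,0,0.4]]
  force: 70

```text
clock: 7.75
tool_pos: [0.5233, 0.0167, 0.0403]
tool_rot: [-2.312, 0.351, 1.331]
contact_force: [0.4, -0.1, -0.4]
grip_width: 0.403
```

Emit:
jog_arm:
  series:
    - [[0,0,0,0,0,0,0.4],[0,0,0,0,0,0,0],[0,0,0,0,0,0,0],[0,0,0,0,0,0,0]]
  force: 70

```text
clock: 8.15
tool_pos: [0.5231, 0.0166, 0.0411]
tool_rot: [-2.312, 0.351, 1.33]
contact_force: [-3.4, 0.3, 1.4]
grip_width: 0.114
```

```bash
python3 ko.py; python3 see.py w9
```

```text
{'clock': 8.15, 'joint_pos': [0.613, -0.7158, -1.0253, 0.3907, -0.8548, 0.2401], 'qvel': [-0.0021, 0.0003, -0.0008, 0.0009, 0.0009, 0.0014], 'joint_efforts': [-0.1038, -1.0735, 34.8478, 6.9986, 1.3297, 0.0831], 'tool_pos': [0.5231, 0.0166, 0.0411], 'tool_rot': [-2.3117, 0.3514, 1.3304], 'contact_force': [-3.3709, 0.2833, 1.4225], 'wrist_torque': [0.1428, 2.0846, -0.0036], 'grip_width': 0.1138}
off h,ex,ey [-0.0321  0.0006 -0.0002] toolx vs -n 0.24166970075782382 yaw 150.1620640069423
{'clock': 8.15, 'joint_pos': [0.613, -0.7158, -1.0253, 0.3907, -0.8548, 0.2401], 'qvel': [-0.0021, 0.0003, -0.0008, 0.0009, 0.0009, 0.0014], 'joint_efforts': [-0.1038, -1.0735, 34.8478, 6.9986, 1.3297, 0.0831], 'tool_pos': [0.5231, 0.0166, 0.0411], 'tool_rot': [-2.3117, 0.3514, 1.3304], 'contact_force': [-3.3709, 0.2833, 1.4225], 'wrist_torque': [0.1428, 2.0846, -0.0036], 'grip_width': 0.1138}
[[0.503, -0.429, -0.75], [0.002, -0.867, 0.498], [-0.864, -0.252, -0.435]]
```

View pics/w9.png

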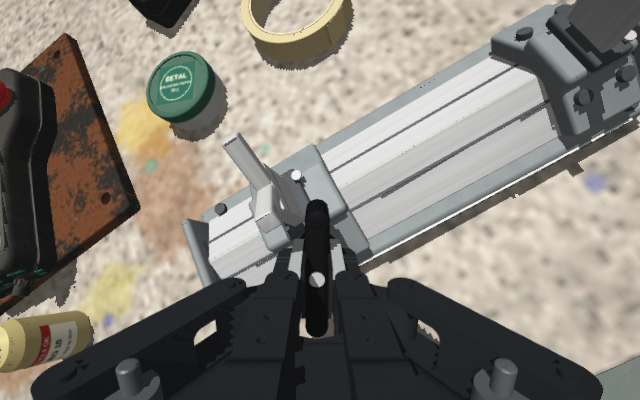

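Emit:
jog_arm:
  series:
    - [[0,0,0,-0.12,0,0,0],[0,0,0,-0.12,0,0,0],[0,0,0,-0.12,0,0,0],[0,0,0,-0.12,0,0,0],[0,0,0,-0.12,0,0,0]]
  force: 70

```text
clock: 8.7
tool_pos: [0.5232, 0.0168, 0.0412]
tool_rot: [2.661, 0.068, -1.53]
contact_force: [-5.9, 1.6, 3.6]
grip_width: 0.113
```

Emit:
jog_arm:
  series:
    - [[0,0,0,-0.12,0,0,0],[0,0,0,-0.12,0,0,0],[0,0,0,-0.12,0,0,0],[0,0,0,-0.12,0,0,0],[0,0,0,-0.06,0,0,0]]

```text
clock: 9.2
tool_pos: [0.5231, 0.0168, 0.0411]
tool_rot: [2.23, 0.416, -1.281]
contact_force: [-5.8, 0.6, 3.3]
grip_width: 0.111
```

```bash
python3 ko.py; python3 see.py w10 sliding_v fixed_v
```

```text
{'clock': 9.2, 'joint_pos': [0.6131, -0.7158, -1.0251, 0.3904, -0.8545, 1.3842], 'qvel': [0.0006, -0.0008, 0.0009, 0.0001, -0.0006, 0.5487], 'joint_efforts': [-0.8041, -0.615, 34.3905, 7.3394, 1.3277, -0.1149], 'tool_pos': [0.5231, 0.0168, 0.0411], 'tool_rot': [2.2299, 0.4162, -1.2808], 'contact_force': [-5.825, 0.6043, 3.3034], 'wrist_torque': [0.6049, 2.6187, 0.2021], 'grip_width': 0.1113}
off h,ex,ey [-0.0321  0.0007  0.    ] toolx vs -n 0.26479645830834125 yaw -144.2928914831853
{'clock': 9.2, 'joint_pos': [0.6131, -0.7158, -1.0251, 0.3904, -0.8545, 1.3842], 'qvel': [0.0006, -0.0008, 0.0009, 0.0001, -0.0006, 0.5487], 'joint_efforts': [-0.8041, -0.615, 34.3905, 7.3394, 1.3277, -0.1149], 'tool_pos': [0.5231, 0.0168, 0.0411], 'tool_rot': [2.2299, 0.4162, -1.2808], 'contact_force': [-5.825, 0.6043, 3.3034], 'wrist_torque': [0.6049, 2.6187, 0.2021], 'grip_width': 0.1113}
[[0.503, 0.506, -0.701], [0.003, -0.812, -0.584], [-0.864, 0.291, -0.41]]
sliding_v 0.59 [386.9 185.4] [0.5485 0.0158 0.0983] [0.5454 0.0178 0.104 ]
```

View pics/w10.png

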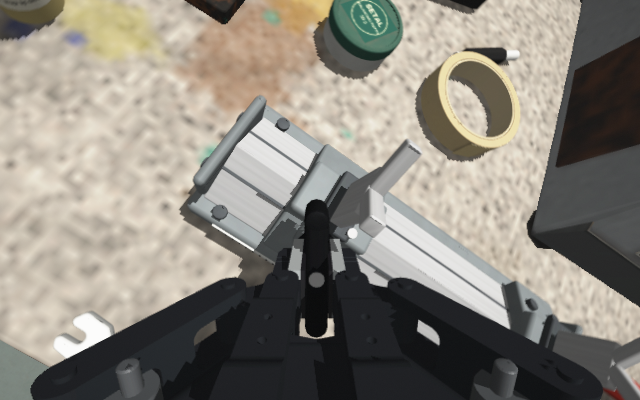

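```bash
python3 - <<'E'
from h import *
for nme in ['w3','w4','w6','w7','w9','w10','top1']:
    w=np.load(f'pics/{nme}.npz'); mm={k:w[k] for k in ['K','k1','position','rotation']}
    P=cloud(mm,w['d']); s=P[(P[:,2]>.08)&(P[:,2]<.118)&(P[:,0]>.518)&(P[:,0]<.59)]
    for lo,hi in [(-.19,-.11),(-.01,.04)]:
        t=s[(s[:,1]>lo)&(s[:,1]<hi)]
        if len(t)>20: print(nme,len(t),'y',np.round(np.percentile(t[:,1],[1,5,50,95,99]),4),'x',np.round(np.percentile(t[:,0],[1,99]),4),'zmax',round(t[:,2].max(),4))
E
```

```text
w3 412 y [-0.1595 -0.1588 -0.1534 -0.1519 -0.1516] x [0.5243 0.5651] zmax 0.1118
w3 346 y [-0.0011  0.0007  0.0161  0.0212  0.0214] x [0.5184 0.5626] zmax 0.1124
w4 343 y [-0.1601 -0.1588 -0.1528 -0.1514 -0.1512] x [0.5477 0.5625] zmax 0.1069
w4 971 y [-0.0004  0.0023  0.0176  0.0213  0.0214] x [0.5183 0.5625] zmax 0.112
w6 1602 y [-0.1597 -0.1586 -0.1528 -0.1516 -0.1513] x [0.5247 0.564 ] zmax 0.1126
w6 971 y [-0.0013  0.0009  0.0149  0.0202  0.0208] x [0.5183 0.5655] zmax 0.1123
w7 1790 y [-0.158  -0.1557 -0.1524 -0.1512 -0.1508] x [0.5261 0.5579] zmax 0.1094
w7 2258 y [-0.0014  0.0008  0.0145  0.0202  0.021 ] x [0.5184 0.5651] zmax 0.1127
w9 401 y [-0.1541 -0.1534 -0.1522 -0.1511 -0.1507] x [0.5338 0.5467] zmax 0.0882
w9 3381 y [-0.0014  0.0007  0.0143  0.0202  0.0209] x [0.5185 0.5651] zmax 0.1127
w10 2319 y [-0.1587 -0.1565 -0.1524 -0.1509 -0.1503] x [0.5319 0.5617] zmax 0.1077
w10 3368 y [0.0134 0.0142 0.0201 0.0345 0.0369] x [0.5185 0.5647] zmax 0.113
top1 41 y [-0.1582 -0.1582 -0.153  -0.1507 -0.1501] x [0.5278 0.5685] zmax 0.116
top1 49 y [0.0009 0.0022 0.0172 0.0208 0.0209] x [0.5183 0.5695] zmax 0.1174
```

Emit:
jog_arm:
  series:
    - [[0,0.0075,0.0054,0,0,0,0],[0,0.0075,0.0054,0,0,0,0],[0,0.0075,0.0054,0,0,0,0],[0,0.0075,0.0054,0,0,0,0],[0,0.0075,0.0054,0,0,0,0]]

```text
clock: 9.85
tool_pos: [0.5235, -0.0293, 0.0412]
tool_rot: [2.234, 0.415, -1.28]
contact_force: [2.8, 1.3, -1.0]
grip_width: 0.115
```

```bash
cat > fk.py <<'E'
from h import *
import sys
p,d,m=look('wrist',sys.argv[1]); P=cloud(m,d); s=P[(P[:,2]>.098)&(P[:,2]<.118)&(P[:,0]>.515)&(P[:,0]<.59)]
for lo,hi in [(-.19,-.11),(-.09,.04)]:
    t=s[(s[:,1]>lo)&(s[:,1]<hi)]
    if len(t)>20: print(len(t),'y',np.round(np.percentile(t[:,1],[1,5,50,95,99]),4),'x',np.round(np.percentile(t[:,0],[1,99]),4))
E
python3 ko.py -.0295; python3 fk.py w11
```

```text
{'clock': 9.85, 'joint_pos': [0.4907, -0.7169, -1.0042, 0.3223, -0.8325, 1.5379], 'qvel': [-0.2529, 0.0209, 0.0573, -0.1445, 0.0493, 0.3219], 'joint_efforts': [0.0482, -2.0567, 34.4042, 7.3163, 0.1356, -0.5467], 'tool_pos': [0.5235, -0.0293, 0.0412], 'tool_rot': [2.2337, 0.4149, -1.2804], 'contact_force': [2.7693, 1.3071, -1.0475], 'wrist_torque': [0.6101, 0.8462, 0.4975], 'grip_width': 0.1146}
off h,ex,ey [-0.0323  0.001   0.0002] toolx vs -n 0.3604080198909203 yaw -144.46964087180808
1631 y [-0.1594 -0.1582 -0.1529 -0.1512 -0.1506] x [0.528  0.5682]
1934 y [-0.0507 -0.0324 -0.0279 -0.025  -0.0247] x [0.5155 0.5663]
```

View pics/w11.png

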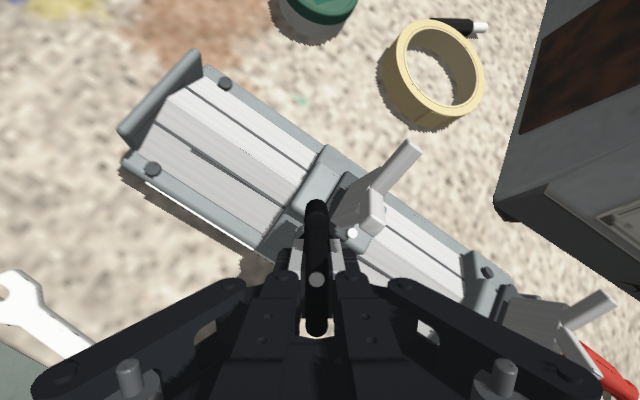

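Emit:
jog_arm:
  series:
    - [[0,0,0,0,0,0,0],[0,0,0,0.12,0,0,0],[0,0,0,0.12,0,0,0],[0,0,0,0.12,0,0,0],[0,0,0,0.12,0,0,0]]

```text
clock: 10.4
tool_pos: [0.5235, -0.0295, 0.0412]
tool_rot: [2.622, 0.105, -1.505]
contact_force: [4.6, -1.2, -1.9]
grip_width: 0.111
```

Emit:
jog_arm:
  series:
    - [[0,0,0,0.12,0,0,0],[0,0,0,0.12,0,0,0],[0,0,0,0.12,0,0,0],[0,0,0,0.12,0,0,0],[0,0,0,0.12,0,0,0]]

```text
clock: 10.9
tool_pos: [0.5235, -0.0296, 0.0412]
tool_rot: [-2.358, 0.318, 1.355]
contact_force: [5.0, -1.3, -0.5]
grip_width: 0.11
```

```bash
python3 ko.py -.0295; python3 fk.py w12
```

```text
{'clock': 10.9, 'joint_pos': [0.4911, -0.7165, -1.0046, 0.3243, -0.8333, 0.4513], 'qvel': [0.0007, -0.0013, -0.002, 0.0006, -0.0017, -1.1913], 'joint_efforts': [0.906, -2.0, 34.644, 6.0634, 0.5602, 1.4348], 'tool_pos': [0.5235, -0.0296, 0.0412], 'tool_rot': [-2.3584, 0.3181, 1.3551], 'contact_force': [4.9871, -1.2886, -0.4672], 'wrist_torque': [-0.7771, 0.0715, -0.2555], 'grip_width': 0.1103}
off h,ex,ey [-0.0323  0.001  -0.0001] toolx vs -n 0.2893784151575207 yaw 153.37621650816715
2527 y [-0.1597 -0.1587 -0.1532 -0.1516 -0.1512] x [0.5245 0.5622]
1925 y [-0.0334 -0.0332 -0.03   -0.0259 -0.0253] x [0.5232 0.5665]
```

Emit:
jog_arm:
  series:
    - [[0,0,0,0.1,0,0,0],[0,0,0,0.1,0,0,0],[0,0,0,0.06,0,0,0],[0,0,0,0,0,0,0]]

```text
clock: 11.35
tool_pos: [0.5234, -0.0297, 0.0412]
tool_rot: [-2.151, 0.461, 1.236]
contact_force: [1.8, -2.3, 1.0]
grip_width: 0.114
```

```bash
python3 ko.py -.0295; python3 - <<'E'
from h import *
s=env.state(); p,R0=tool(); print('torque tool',R0.T@np.array(s['wrist_torque']))
E
python3 fk.py w13
```

```text
{'clock': 11.35, 'joint_pos': [0.4917, -0.7165, -1.0048, 0.3256, -0.8341, 0.1987], 'qvel': [-0.0019, 0.0003, 0.0017, -0.005, 0.0001, 0.0511], 'joint_efforts': [-0.8687, -1.7344, 34.6738, 4.5174, 1.0169, -2.9352], 'tool_pos': [0.5234, -0.0297, 0.0412], 'tool_rot': [-2.1513, 0.4612, 1.2364], 'contact_force': [1.805, -2.2881, 1.0219], 'wrist_torque': [-1.8427, 0.6954, 1.5896], 'grip_width': 0.1142}
off h,ex,ey [-0.0322  0.001  -0.0002] toolx vs -n 0.2553595105944976 yaw 138.98309294786256
torque tool [-2.30072452 -0.00734567  1.05479929]
53 y [-0.1535 -0.153  -0.1522 -0.1514 -0.1512] x [0.5286 0.5352]
1977 y [-0.0335 -0.0333 -0.0303 -0.0255 -0.0108] x [0.5158 0.5661]
```

View pics/w13.png

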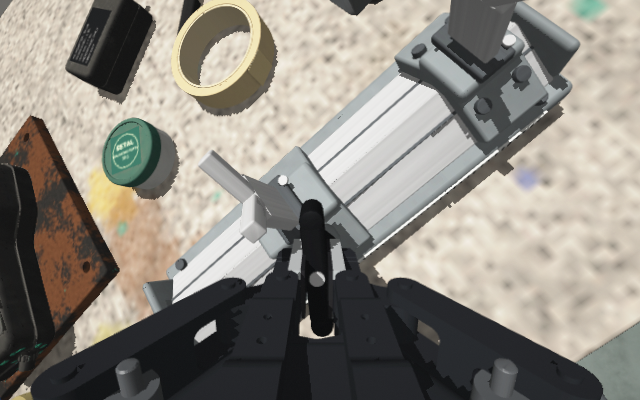

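Emit:
jog_arm:
  series:
    - [[0,0,0,0,0,0,0.4],[0,0,0,0,0,0,0.4],[0,0,0,0,0,0,0.4],[-0.02,0,0,0,0,0,0.4],[-0.03,0,0,0,0,0,0.5]]

```text
clock: 11.9
tool_pos: [0.4965, -0.0306, 0.0815]
tool_rot: [-2.144, 0.467, 1.241]
contact_force: [1.1, 0.3, 0.9]
grip_width: 0.494
```

Emit:
jog_arm:
  series:
    - [[-0.04,0,0,0,0,0,1],[-0.04,0,0,0,0,0,1],[0,0,0,0,0,0,1]]

```text
clock: 12.2
tool_pos: [0.4582, -0.0293, 0.1599]
tool_rot: [-2.147, 0.454, 1.225]
contact_force: [-0.2, 0.7, -0.8]
grip_width: 0.978
```

```bash
sed -i 's/^KG=.*/KG=np.array([.5065,-.0295,.0686])/' h.py; python3 knob.py w14; python3 fk.py w15; python3 - <<'E'
from h import *
u=np.array([-.492,.870,0]); 
Rr=np.stack([[0,0,-1],np.cross(u,[0,0,-1]),u],1); print(Rr,np.linalg.det(Rr))
plan(np.array([.41,.30,.22]),Rr)
E
```

```text
{'clock': 12.2, 'joint_pos': [0.6375, -1.0355, -0.933, 0.3213, -1.2402, 0.1749], 'qvel': [-0.0255, 0.0689, -0.0664, -0.0514, 0.0906, 0.014], 'joint_efforts': [0.5147, 7.1543, 35.0569, 7.293, -0.0194, -0.1281], 'tool_pos': [0.4582, -0.0293, 0.1599], 'tool_rot': [-2.1475, 0.4545, 1.2252], 'contact_force': [-0.1713, 0.7036, -0.7551], 'wrist_torque': [0.0114, 1.2983, 0.0061], 'grip_width': 0.9784}
748
size (0.010975268669426441, 0.06281790882349014) angle -35.069016 centre top [ 0.5017 -0.0305  0.0783] grip [ 0.5072 -0.0305  0.0688]
tool yaw about n 138.61006509760304
579 y [-0.1598 -0.1592 -0.1549 -0.1521 -0.1517] x [0.5244 0.5675]
420 y [-0.0339 -0.0337 -0.0303 -0.0264 -0.0257] x [0.5231 0.566 ]
[[ 0.    -0.87  -0.492]
 [ 0.    -0.492  0.87 ]
 [-1.    -0.     0.   ]] 0.998964
[[-0.0114,-0.0346,0.0319,0.0469,-0.0473,0.0593,1],[-0.0118,-0.0324,0.0341,0.0469,-0.0473,0.0593,1],[-0.012,-0.03,0.0361,0.0469,-0.0473,0.0593,1],[-0.012,-0.0276,0.038,0.0469,-0.0473,0.0593,1],[-0.0117,-0.0251,0.0398,0.0469,-0.0473,0.0593,1]]
[[-0.0112,-0.0225,0.0415,0.0469,-0.0473,0.0593,1],[-0.0104,-0.0199,0.043,0.0469,-0.0473,0.0593,1]]
```

View pics/w14.png

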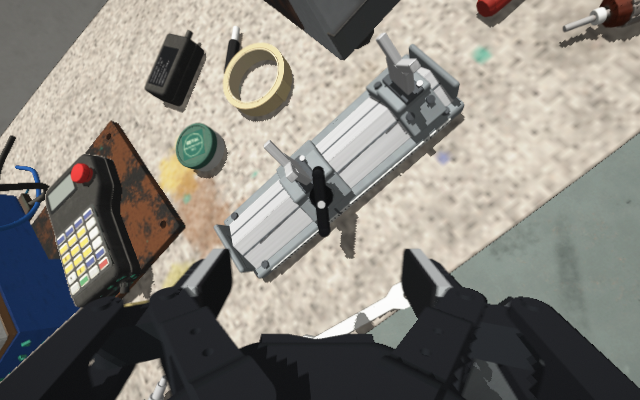

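Emit:
jog_arm:
  series:
    - [[-0.011,-0.035,0.032,0.047,-0.047,0.059,1],[-0.012,-0.032,0.034,0.047,-0.047,0.059,1],[-0.012,-0.03,0.036,0.047,-0.047,0.059,1],[-0.012,-0.028,0.038,0.047,-0.047,0.059,1],[-0.012,-0.025,0.04,0.047,-0.047,0.059,1]]

```text
clock: 12.8
tool_pos: [0.4233, 0.2078, 0.198]
tool_rot: [-1.751, 0.806, 1.495]
contact_force: [0.7, -0.5, 0.6]
grip_width: 0.999
```

Emit:
jog_arm:
  series:
    - [[-0.011,-0.022,0.041,0.047,-0.047,0.059,1],[-0.01,-0.02,0.043,0.047,-0.047,0.059,1],[0,0,0,0,0,0,1],[0,0,0,0,0,0,1]]

```text
clock: 13.2
tool_pos: [0.4106, 0.2997, 0.2146]
tool_rot: [-1.58, 0.929, 1.577]
contact_force: [-0.5, 0.0, 0.3]
grip_width: 0.998
```

```bash
python3 see.py w16 rotor_core journal_a rotor
```

```text
{'clock': 13.2, 'joint_pos': [1.0286, -0.1983, -0.1328, 0.0016, -1.6441, -0.5152], 'qvel': [-0.0111, -0.0828, -0.0376, 0.0179, -0.0022, 0.0041], 'joint_efforts': [0.5325, -22.5763, 35.4254, 6.7171, 0.0275, -0.0624], 'tool_pos': [0.4106, 0.2997, 0.2146], 'tool_rot': [-1.5798, 0.9293, 1.5771], 'contact_force': [-0.5436, 0.0194, 0.3152], 'wrist_torque': [-0.0653, 0.0012, 0.0309], 'grip_width': 0.9977}
[[-0.003, -0.871, -0.491], [-0.007, -0.491, 0.871], [-1.0, 0.006, -0.005]]
rotor_core 0.79 [277.7 201.6] [0.4393 0.3393 0.042 ] [0.4389 0.3453 0.021 ]
journal_a 0.62 [276.3 248.4] [0.4121 0.3998 0.0255] [0.4117 0.4017 0.021 ]
journal_a 0.61 [277.2 146.7] [0.4701 0.2854 0.026 ] [0.4704 0.286  0.021 ]
rotor 0.9 [277.8 192.2] [0.4443 0.3294 0.0413] [0.4443 0.3346 0.021 ]
```

View pics/w16.png

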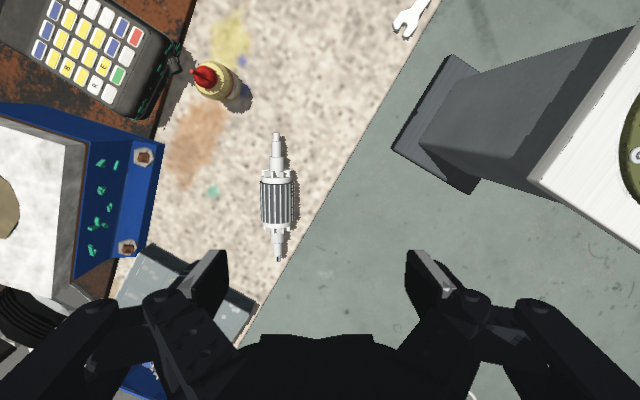

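```bash
cat > rot.py <<'E'
from h import *
import sys
p,d,m=look('wrist',sys.argv[1])
P=cloud(m,d)
c0=np.array([.4405,.344]); s=P[(np.hypot(P[:,0]-c0[0],P[:,1]-c0[1])<.09)&(P[:,2]>.012)]
# drop foreign: keep within 25mm of approx axis
u=np.array([-.449,.894]); w=np.array([u[1],-u[0]])
for it in range(3):
    D=s[:,:2]-c0; k=s[np.abs(D@w)<.026]
    r=cv2.minAreaRect(k[:,:2].astype(np.float32))
    t=k[(np.abs((k[:,:2]-c0)@u)<.08)]; 
    # core top: points z>.036
    core=t[t[:,2]>.036]; 
    D=t[:,:2]-c0
    # axis: use ridge points (top) - fit line through mid of w range per bin
    q=D@u; e=D@w; bins=[(a,(e[(q>=a)&(q<a+.004)].max()+e[(q>=a)&(q<a+.004)].min())/2) for a in np.arange(-.08,.08,.004) if ((q>=a)&(q<a+.004)).sum()>6]
    b=np.array(bins); A=np.polyfit(b[:,0]+.002,b[:,1],1); 
    u2=u+A[0]*w; c0=c0+A[1]*w; u=u2/np.linalg.norm(u2); w=np.array([u[1],-u[0]])
q=(t[:,:2]-c0)@u; print('ends',np.percentile(q,[.2,99.8]),'mid',np.percentile(q,[.2,99.8]).mean(), 'rect',r)
qc=(core[:,:2]-c0)@u; print('core',np.percentile(qc,[1,99]),np.percentile(core[:,2],[50,99]))
mid=(np.percentile(qc,1)+np.percentile(qc,99))/2; print('u',u,'ang',np.degrees(np.arctan2(-u[0],u[1])),'centre by core',c0+u*mid,'by ends',c0+u*np.percentile(q,[.2,99.8]).mean())
E
python3 rot.py w17
```

```text
ends [-0.07164663  0.06964961] mid -0.0009985099678976386 rect ((0.44341471791267395, 0.3453916907310486), (0.05132712796330452, 0.1636168658733368), 23.14213752746582)
core [-0.04399077  0.01648962] [0.31152486 0.33559584]
u [-0.46703337  0.88423969] ang 27.841897958898002 centre by core [0.44692255 0.33184147] by ends [0.44096691 0.34311736]
```

```bash
sed -i "s/(P\[:,2\]>.012)\]/(P[:,2]>.012)\&(P[:,2]<.06)]/; s/^p,d,m=look.*/p,d,m=look('wrist',sys.argv[1]) if len(sys.argv)<3 else (None,np.load('pics\/'+sys.argv[1]+'.npz')['d'],np.load('pics\/'+sys.argv[1]+'.npz'))/" rot.py; python3 rot.py w17 x; python3 rot.py w16 x
```

```text
ends [-0.07940624  0.07871057] mid -0.00034783200932147346 rect ((0.4404468536376953, 0.3441315293312073), (0.042218681424856186, 0.16389614343643188), 29.661540985107422)
core [-0.0336667   0.03148694] [0.03914856 0.0419143 ]
u [-0.47268713  0.88123032] ang 28.20886568019093 centre by core [0.44119225 0.34312776] by ends [0.44084149 0.34378168]
ends [-0.0795184   0.07818372] mid -0.0006673379145380465 rect ((0.4406334459781647, 0.3446255326271057), (0.04176979884505272, 0.16319595277309418), 29.626184463500977)
core [-0.03277075  0.03101901] [0.03924327 0.04212585]
u [-0.47402812  0.8805097 ] ang 28.296090040615525 centre by core [0.44117176 0.34335779] by ends [0.44107291 0.3435414 ]
```

```bash
python3 - <<'E'
from h import *
a=np.radians(29.3); u=np.array([-np.sin(a),np.cos(a),0])
Rr=np.stack([[0,0,-1],np.cross(u,[0,0,-1]),u],1)
plan(np.array([.4405,.344,.075]),Rr)
E
```

```text
[[0.0358,-0.0122,0.0064,0.0003,-0.0006,0.0002,1],[0.0358,-0.0122,0.0064,0.0003,-0.0006,0.0002,1],[0.0358,-0.0122,0.0063,0.0003,-0.0006,0.0002,1],[0.0358,-0.0122,0.0063,0.0003,-0.0006,0.0002,1]]
```

Emit:
jog_arm:
  series:
    - [[0.036,-0.012,0.006,0,-0.001,0,1],[0.036,-0.012,0.006,0,-0.001,0,1],[0.036,-0.012,0.006,0,0,0,1],[0.036,-0.012,0.006,0,0,0,1],[0,0,0,0,0,0,1]]

```text
clock: 13.95
tool_pos: [0.4384, 0.3411, 0.068]
tool_rot: [-1.577, 0.931, 1.58]
contact_force: [-1.0, -0.8, -0.9]
grip_width: 1.0
```

```bash
python3 rot.py w18; python3 see.py w19 rotor_core
```

```text
ends [-0.07894455  0.07852831] mid -0.00020812037086455348 rect ((0.44094225764274597, 0.34412384033203125), (0.042373064905405045, 0.16299420595169067), 29.257471084594727)
core [-0.03266788  0.03101109] [0.03918973 0.04180691]
u [-0.47280983  0.88116449] ang 28.216844040536042 centre by core [0.44150084 0.34357605] by ends [0.44120757 0.34412262]
{'clock': 14.0, 'joint_pos': [1.0216, -0.0415, -0.2498, 0.0003, -1.3677, -0.5088], 'qvel': [0.0013, -0.0493, 0.0676, 0.0314, -0.0212, 0.0005], 'joint_efforts': [0.119, -29.4606, 32.128, 6.2265, 0.2967, 0.0052], 'tool_pos': [0.4396, 0.3417, 0.0717], 'tool_rot': [-1.5777, 0.9269, 1.5774], 'contact_force': [0.3534, 0.2904, 0.458], 'wrist_torque': [-0.0284, 0.0234, 0.0374], 'grip_width': 0.9995}
[[-0.003, -0.871, -0.491], [-0.005, -0.491, 0.871], [-1.0, 0.004, -0.003]]
rotor_core 0.7 [316.  216.4] [0.4427 0.3374 0.041 ] [0.4396 0.3428 0.021 ]
```

View pics/w19.png

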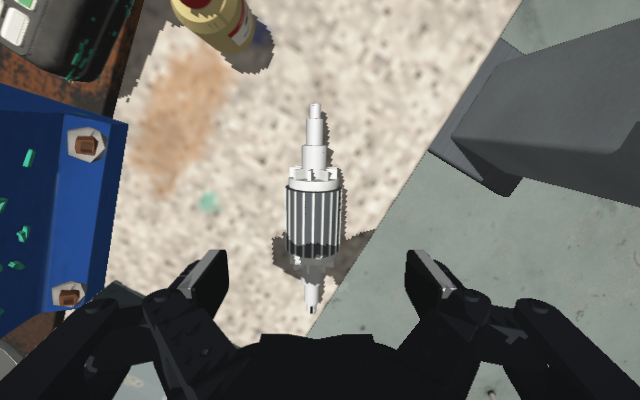

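Emit:
jog_arm:
  series:
    - [[0.03,-0.002,0.001,0,0,0,1],[0.03,0,0,0,0,0,1],[0.018,0,0,0,0,0,1],[0,0,0,0,0,0,1]]

```text
clock: 14.5
tool_pos: [0.4413, 0.3445, -0.0045]
tool_rot: [-1.577, 0.923, 1.577]
contact_force: [0.1, -0.8, 0.6]
grip_width: 0.999
```

```bash
python3 see.py w20; python3 - <<'E'
from h import *
Rct=np.array([[0,-.262,.965],[1,-.001,0],[.001,.965,.262]])
w=np.load('pics/w20.npz'); mm={k:w[k] for k in ['K','k1','position','rotation']}
Rt=mm['rotation']@Rct.T; tp=mm['position']-Rt@np.array([-.163,0,-.066])
W=cloud(mm,w['d']); L=(W-tp)@Rt
for sgn in (1,-1):
    s=(L[:,1]*sgn>.035)&(L[:,1]*sgn<.06)&(np.abs(L[:,2])<.013)&(L[:,0]<.0)
    print(sgn,'finger lowest world z',np.sort(W[s][:,2])[:400:40], 'inner y',np.percentile(L[s][:,1]*sgn,1))
E
```

```text
{'clock': 14.5, 'joint_pos': [1.0216, 0.0184, -0.3343, 0.0001, -1.2199, -0.5086], 'qvel': [-0.0008, -0.0236, 0.0504, 0.0228, -0.0319, 0.0011], 'joint_efforts': [0.0767, -33.3707, 32.5373, 6.5285, 0.4253, 0.0002], 'tool_pos': [0.4413, 0.3445, -0.0045], 'tool_rot': [-1.5768, 0.9231, 1.5767], 'contact_force': [0.1223, -0.7727, 0.6175], 'wrist_torque': [-0.0605, 0.0624, 0.0307], 'grip_width': 0.9992}
[[-0.001, -0.871, -0.491], [-0.002, -0.491, 0.871], [-1.0, 0.002, -0.001]]
1 finger lowest world z [-0.00273162 -0.00214022 -0.00193671 -0.00181562 -0.00171188 -0.00163338
 -0.00155845 -0.00150327 -0.00145511 -0.00139071] inner y 0.03613817924850592
-1 finger lowest world z [-0.00325865 -0.00213092 -0.00195388 -0.00183099 -0.00173895 -0.0016628
 -0.00161463 -0.00153648 -0.00148033 -0.00142407] inner y 0.0361229665032951
```

View pics/w20.png

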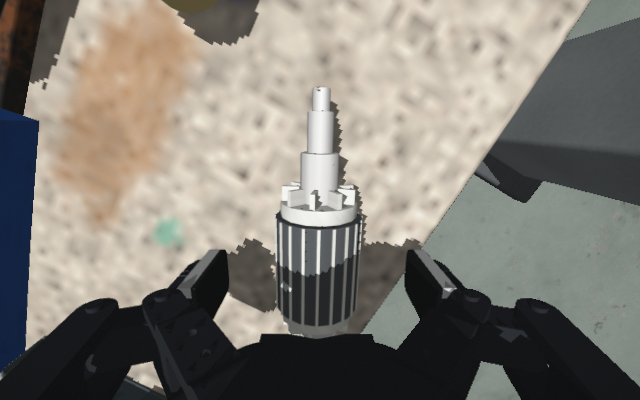

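Emit:
jog_arm:
  series:
    - [[0.01,0,0,0,0,0,1],[0.007,0,0,0,0,0,1],[0,0,0,0,0,0,0.6],[0,0,0,0,0,0,0.3],[0,0,0,0,0,0,0.3]]
  force: 60

```text
clock: 15.05
tool_pos: [0.4419, 0.3453, -0.0209]
tool_rot: [-1.577, 0.922, 1.576]
contact_force: [-7.3, -4.9, 6.6]
grip_width: 0.514
```

Emit:
jog_arm:
  series:
    - [[0,0,0,0,0,0,0.2],[0,0,0,0,0,0,0.2],[0,0,0,0,0,0,0.2]]
  force: 60

```text
clock: 15.35
tool_pos: [0.442, 0.3455, -0.0207]
tool_rot: [-1.577, 0.921, 1.576]
contact_force: [-1.0, -0.6, 4.5]
grip_width: 0.475
```

```bash
python3 see.py w21 rotor_core
```

```text
{'clock': 15.35, 'joint_pos': [1.0218, 0.0354, -0.3487, 0.0009, -1.1869, -0.5086], 'qvel': [-0.0013, -0.0012, -0.0006, -0.0018, 0.002, 0.0009], 'joint_efforts': [-0.1799, -32.0215, 30.6993, 5.9789, 0.3605, -0.0081], 'tool_pos': [0.442, 0.3455, -0.0207], 'tool_rot': [-1.5773, 0.921, 1.5759], 'contact_force': [-0.9714, -0.5967, 4.5468], 'wrist_torque': [-0.1609, 0.38, 0.0269], 'grip_width': 0.4749}
[[0.001, -0.871, -0.491], [-0.001, -0.491, 0.871], [-1.0, -0.0, -0.001]]
rotor_core 0.57 [314.4 278.3] [0.4478 0.3378 0.0404] [0.4426 0.3473 0.021 ]
```

View pics/w21.png

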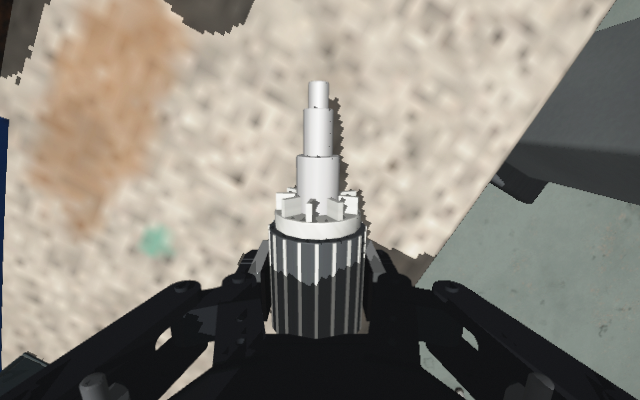

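Emit:
jog_arm:
  series:
    - [[-0.02,0,0,0,0,0,0.2],[-0.04,0,0,0,0,0,0.2],[-0.045,0,0,0,0,0,0.2],[-0.045,0,0,0,0,0,0.2],[-0.03,0,0,0,0,0,0.2]]

```text
clock: 15.95
tool_pos: [0.4419, 0.3456, 0.1608]
tool_rot: [-1.577, 0.92, 1.576]
contact_force: [0.8, 0.7, -3.9]
grip_width: 0.476
```

```bash
python3 see.py w22; python3 - <<'E'
from h import *
Rt=np.array([[0,-1,0],[0,0,1],[-1,0,0.]])
plan(np.array([.545,-.092,.165]),Rt,claw=.2,vmax=.04)
E
```

```text
{'clock': 15.95, 'joint_pos': [1.0219, -0.0643, -0.1086, 0.0004, -1.526, -0.5086], 'qvel': [-0.0001, -0.0382, 0.4644, -0.018, -0.5235, -0.0012], 'joint_efforts': [-0.093, -32.8824, 34.511, 7.4813, 0.3164, -0.0], 'tool_pos': [0.4419, 0.3456, 0.1608], 'tool_rot': [-1.5766, 0.9205, 1.5759], 'contact_force': [0.8177, 0.704, -3.8639], 'wrist_torque': [0.1063, -0.1004, 0.0012], 'grip_width': 0.4764}
[[0.001, -0.871, -0.491], [0.0, -0.491, 0.871], [-1.0, -0.001, -0.0]]
[[-0,0.0106,-0.036,0.0428,0.0002,0.0006,0.2],[-0,0.009,-0.0364,0.0428,0.0002,0.0006,0.2],[-0,0.0075,-0.0368,0.0428,0.0002,0.0006,0.2],[0,0.0059,-0.037,0.0428,0.0002,0.0006,0.2],[0,0.0043,-0.0373,0.0428,0.0002,0.0006,0.2]]
[[0,0.0027,-0.0374,0.0428,0.0002,0.0006,0.2],[0,0.0011,-0.0375,0.0428,0.0002,0.0006,0.2],[0.0001,-0.0005,-0.0375,0.0428,0.0002,0.0006,0.2],[0.0001,-0.0021,-0.0375,0.0428,0.0002,0.0006,0.2],[0.0001,-0.0037,-0.0373,0.0428,0.0002,0.0006,0.2]]
[[0.0001,-0.0053,-0.0371,0.0428,0.0002,0.0006,0.2],[0.0001,-0.0069,-0.0369,0.0428,0.0002,0.0006,0.2]]
```

View pics/w22.png

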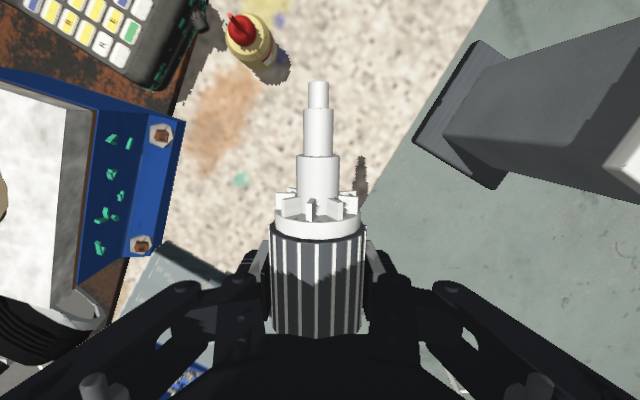

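Emit:
jog_arm:
  series:
    - [[0,0.011,-0.036,0.043,0,0,0.2],[0,0.009,-0.036,0.043,0,0,0.2],[0,0.007,-0.037,0.043,0,0,0.2],[0,0.006,-0.037,0.043,0,0,0.2],[0,0.004,-0.037,0.043,0,0,0.2]]

```text
clock: 16.5
tool_pos: [0.4833, 0.1617, 0.1568]
tool_rot: [-1.424, 1.057, 1.426]
contact_force: [0.8, -0.4, -3.6]
grip_width: 0.481
```

Emit:
jog_arm:
  series:
    - [[0,0.003,-0.037,0.043,0,0,0.2],[0,0.001,-0.037,0.043,0,0,0.2],[0,0,-0.038,0.043,0,0,0.2],[0,-0.002,-0.038,0.043,0,0,0.2],[0,-0.004,-0.037,0.043,0,0,0.2]]

```text
clock: 17.0
tool_pos: [0.5247, -0.021, 0.157]
tool_rot: [-1.268, 1.172, 1.271]
contact_force: [0.4, 0.7, -4.1]
grip_width: 0.476
```

Emit:
jog_arm:
  series:
    - [[0,-0.005,-0.037,0.043,0,0,0.2],[0,-0.007,-0.037,0.043,0,0,0.2],[0,0,0,0,0,0,0.2],[0,0,0,0,0,0,0.2]]

```text
clock: 17.4
tool_pos: [0.5412, -0.0933, 0.1568]
tool_rot: [-1.204, 1.214, 1.208]
contact_force: [-0.5, -0.1, -3.9]
grip_width: 0.472
```

```bash
python3 see.py w23 fixed_v journal_a; python3 - <<'E'
from h import *
Rt=np.array([[0,-1,0],[0,0,1],[-1,0,0.]])
plan(np.array([.545,-.092,.1]),Rt,claw=.2,vmax=.02)
q=np.load('pics/w23.npz'); tp,R0=tool(); P=cloud(q,q['d'])
s=P[(P[:,2]>.103)&(P[:,2]<.12)&(P[:,0]>.51)&(P[:,0]<.58)]
for lo,hi in [(-.19,-.11),(-.09,.04)]:
    t=s[(s[:,1]>lo)&(s[:,1]<hi)]
    if len(t)>20: print(len(t),'y',np.round(np.percentile(t[:,1],[1,5,50,95,99]),4),'x',np.round(np.percentile(t[:,0],[1,99]),4))
# shaft visible
a=P[(P[:,2]>.18)&(P[:,2]<.24)&(np.abs(P[:,0]-.545)<.012)&(P[:,1]<-.125)]
for y in np.arange(-.18,-.12,.006):
    t=a[(a[:,1]>y)&(a[:,1]<y+.006)]
    if len(t)>5: print(round(y,3),len(t),'x',t[:,0].min().round(4),t[:,0].max().round(4),'ztop',np.percentile(t[:,2],98).round(4))
E
```

```text
{'clock': 17.4, 'joint_pos': [0.1949, -0.0914, -0.1412, -0.0003, -1.5247, -0.1995], 'qvel': [0.0353, -0.0163, -0.0028, 0.0003, -0.0019, -0.0016], 'joint_efforts': [-1.0665, -32.0102, 37.2276, 7.8868, -0.0104, 0.0308], 'tool_pos': [0.5412, -0.0933, 0.1568], 'tool_rot': [-1.2044, 1.2144, 1.2082], 'contact_force': [-0.486, -0.1225, -3.9395], 'wrist_torque': [0.0319, -0.0336, -0.0249], 'grip_width': 0.4719}
[[-0.004, -1.0, 0.005], [-0.0, 0.005, 1.0], [-1.0, 0.004, -0.0]]
fixed_v 0.74 [310.1 124.6] [ 0.5438 -0.1592  0.2036] [ 0.5454 -0.1591  0.104 ]
journal_a 0.8 [318.8 134.3] [ 0.5405 -0.1556  0.2033] [ 0.5383 -0.1497  0.021 ]
[[0.0194,-0.0011,-0,-0.0005,-0.0002,-0.0005,0.2],[0.0194,-0.0011,-0,-0.0005,-0.0002,-0.0005,0.2],[0.0194,-0.0011,-0,-0.0005,-0.0002,-0.0005,0.2]]
329 y [-0.16   -0.1596 -0.1561 -0.1527 -0.1522] x [0.5246 0.5691]
-0.18 58 x 0.5369 0.5446 ztop 0.202
-0.174 350 x 0.5368 0.5447 ztop 0.2023
-0.168 434 x 0.5348 0.5468 ztop 0.2041
-0.162 493 x 0.5348 0.5468 ztop 0.2043
-0.156 461 x 0.5351 0.5469 ztop 0.2041
-0.15 613 x 0.5333 0.5499 ztop 0.2067
-0.144 641 x 0.5332 0.5501 ztop 0.2069
-0.138 609 x 0.5331 0.5501 ztop 0.207
-0.132 1101 x 0.533 0.557 ztop 0.2149
-0.126 149 x 0.5331 0.5566 ztop 0.2154
```

View pics/w23.png

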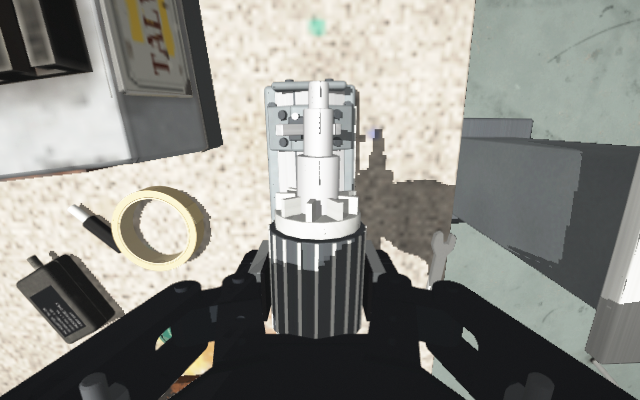

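Emit:
jog_arm:
  series:
    - [[0.025,-0.003,0.001,0,0,-0.002,0.2],[0.025,-0.002,0,0,0,-0.002,0.2],[0.02,0,0,0,0,0,0.2],[0,0,0,0,0,0,0.2],[0,0,0,0,0,0,0.2]]

```text
clock: 18.05
tool_pos: [0.5472, -0.0914, 0.0897]
tool_rot: [-1.211, 1.208, 1.204]
contact_force: [-0.5, -0.5, -2.8]
grip_width: 0.474
```

```bash
cat > sh.py <<'E'
from h import *
import sys
s=st(); tp,R0=tool(); print(np.round(R0,3).tolist()); p,d,m=look('wrist',sys.argv[1]); P=cloud(m,d); z=tp[2]+.0415; print('axis z est',z)
a=P[(P[:,2]>z-.005)&(P[:,2]<z+.03)&(np.abs(P[:,0]-tp[0])<.0145)&(P[:,1]<-.11)]
for y in np.arange(-.18,-.13,.003):
    t=a[(a[:,1]>y)&(a[:,1]<y+.003)]
    if len(t)>5: print(round(y,3),len(t),'x',t[:,0].min().round(4),t[:,0].max().round(4),'ztop',np.percentile(t[:,2],98).round(4))
s=P[(P[:,2]>.098)&(P[:,2]<.117)&(P[:,0]>.51)&(P[:,0]<.58)&(P[:,1]>-.165)&(P[:,1]<-.148)]
L=s[s[:,0]<.5375]; H=s[s[:,0]>.5535]; print('fork L',len(L),L[:,0].min() if len(L) else 0,'H',len(H),H[:,0].max() if len(H) else 0, 'y',np.percentile(s[:,1],[1,99]))
E
python3 sh.py w24
```

```text
{'clock': 18.05, 'joint_pos': [0.1984, -0.0649, -0.2397, 0.0025, -1.3923, -0.2001], 'qvel': [-0.0055, -0.0157, 0.0334, 0.0108, 0.0034, 0.0009], 'joint_efforts': [0.0457, -31.4105, 34.5842, 7.1364, -0.0036, -0.0009], 'tool_pos': [0.5472, -0.0914, 0.0897], 'tool_rot': [-1.2114, 1.2081, 1.2045], 'contact_force': [-0.4765, -0.4634, -2.7855], 'wrist_torque': [-0.0047, -0.0005, 0.0245], 'grip_width': 0.4736}
[[0.004, -1.0, 0.001], [-0.002, 0.001, 1.0], [-1.0, -0.004, -0.002]]
axis z est 0.13121234928509254
-0.174 115 x 0.5428 0.5505 ztop 0.1354
-0.171 177 x 0.5428 0.5506 ztop 0.1352
-0.168 175 x 0.5428 0.5506 ztop 0.135
-0.165 200 x 0.5408 0.5526 ztop 0.1369
-0.162 247 x 0.5407 0.5527 ztop 0.1372
-0.159 247 x 0.5407 0.5527 ztop 0.1372
-0.156 241 x 0.5407 0.5528 ztop 0.137
-0.153 238 x 0.5411 0.5528 ztop 0.137
-0.15 229 x 0.541 0.5528 ztop 0.1371
-0.147 323 x 0.5381 0.5557 ztop 0.1396
-0.144 335 x 0.5381 0.5557 ztop 0.14
-0.141 332 x 0.538 0.5559 ztop 0.1399
-0.138 333 x 0.538 0.5559 ztop 0.1401
-0.135 321 x 0.5379 0.5559 ztop 0.1399
-0.132 467 x 0.5333 0.5615 ztop 0.1458
fork L 500 0.524147935692201 H 560 0.5697082589907169 y [-0.16015163 -0.1522341 ]
```

View pics/w24.png

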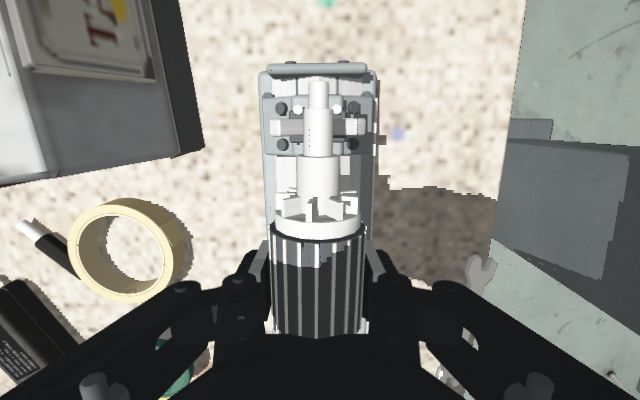

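Emit:
jog_arm:
  series:
    - [[0.01,0,0,0,0,0,0.2],[0.01,0,0,0,0,0,0.2],[0.005,0,0,0,0,0,0.2],[0,0,0,0,0,0,0.2],[0,0,0,0,0,0,0.2]]

```text
clock: 18.6
tool_pos: [0.5467, -0.092, 0.0638]
tool_rot: [-1.209, 1.209, 1.205]
contact_force: [-2.7, 0.5, -2.9]
grip_width: 0.472
```

```bash
python3 sh.py w25
```

```text
{'clock': 18.6, 'joint_pos': [0.1968, -0.0513, -0.2744, 0.0018, -1.3453, -0.2001], 'qvel': [-0.0021, 0.0005, 0.004, 0.0026, 0.0025, -0.0009], 'joint_efforts': [0.0272, -33.0142, 36.4424, 7.6464, 0.6349, -0.1123], 'tool_pos': [0.5467, -0.092, 0.0638], 'tool_rot': [-1.2093, 1.2094, 1.2045], 'contact_force': [-2.7267, 0.4931, -2.8565], 'wrist_torque': [0.0786, 0.6629, 0.1112], 'grip_width': 0.4721}
[[0.003, -1.0, 0.003], [-0.001, 0.003, 1.0], [-1.0, -0.003, -0.001]]
axis z est 0.10534437852423681
-0.174 150 x 0.5423 0.55 ztop 0.1092
-0.171 173 x 0.5423 0.5501 ztop 0.1089
-0.168 179 x 0.5422 0.5501 ztop 0.1088
-0.165 219 x 0.5402 0.5521 ztop 0.1109
-0.162 382 x 0.5323 0.5612 ztop 0.111
-0.159 596 x 0.5323 0.5612 ztop 0.1106
-0.156 564 x 0.5323 0.5612 ztop 0.1107
-0.153 322 x 0.5325 0.5611 ztop 0.111
-0.15 229 x 0.5405 0.5523 ztop 0.111
-0.147 343 x 0.5376 0.5552 ztop 0.1137
-0.144 344 x 0.5376 0.5553 ztop 0.1139
-0.141 338 x 0.5375 0.5555 ztop 0.1141
-0.138 316 x 0.5374 0.5555 ztop 0.1139
-0.135 326 x 0.5379 0.5556 ztop 0.1139
-0.132 572 x 0.5323 0.5611 ztop 0.1212
fork L 732 0.523952738250985 H 897 0.5698409494751853 y [-0.1643329 -0.1484575]
```

Emit:
jog_arm:
  series:
    - [[0.001,0,0,0,0,0,0.2],[0,0,0,0,0,0,0.2]]

```text
clock: 18.85
tool_pos: [0.5471, -0.092, 0.0634]
tool_rot: [-1.21, 1.209, 1.204]
contact_force: [-4.3, 0.0, -1.0]
grip_width: 0.47
```

Emit:
jog_arm:
  series:
    - [[0,0,0,0,0,0,0.55],[0,0,0,0,0,0,0.65],[0,0,0,0,0,0,0.9],[0,0,0,0,0,0,1],[0,0,0,0,0,0,1]]

```text
clock: 19.35
tool_pos: [0.5474, -0.0919, 0.0633]
tool_rot: [-1.21, 1.208, 1.203]
contact_force: [-0.8, -0.3, -0.5]
grip_width: 0.999
```

```bash
python3 sh.py w26
```

```text
{'clock': 19.35, 'joint_pos': [0.1969, -0.0509, -0.275, 0.002, -1.3425, -0.2001], 'qvel': [0.0021, 0.0005, -0.0036, -0.0001, 0.0002, -0.0006], 'joint_efforts': [-0.0016, -31.3687, 33.9591, 6.7796, 0.0158, -0.001], 'tool_pos': [0.5474, -0.0919, 0.0633], 'tool_rot': [-1.2101, 1.208, 1.2034], 'contact_force': [-0.8234, -0.3196, -0.5022], 'wrist_torque': [-0.02, -0.02, -0.0097], 'grip_width': 0.9986}
[[0.004, -1.0, 0.003], [-0.001, 0.003, 1.0], [-1.0, -0.004, -0.001]]
axis z est 0.10483179350479258
-0.174 142 x 0.5432 0.551 ztop 0.1078
-0.171 169 x 0.5432 0.5511 ztop 0.1081
-0.168 170 x 0.5432 0.5507 ztop 0.1078
-0.165 206 x 0.5412 0.5527 ztop 0.1094
-0.162 393 x 0.533 0.5618 ztop 0.1096
-0.159 596 x 0.5329 0.5618 ztop 0.1096
-0.156 567 x 0.5329 0.5619 ztop 0.1095
-0.153 313 x 0.5333 0.5618 ztop 0.1095
-0.15 219 x 0.5411 0.5525 ztop 0.1099
-0.147 340 x 0.5382 0.5555 ztop 0.1124
-0.144 325 x 0.5382 0.5555 ztop 0.1126
-0.141 321 x 0.5381 0.5556 ztop 0.1125
-0.138 325 x 0.5381 0.5556 ztop 0.1125
-0.135 316 x 0.538 0.5558 ztop 0.1125
-0.132 536 x 0.5331 0.5617 ztop 0.1197
fork L 728 0.5241454233118258 H 885 0.5698416258299939 y [-0.16431483 -0.14840916]
```

View pics/w26.png

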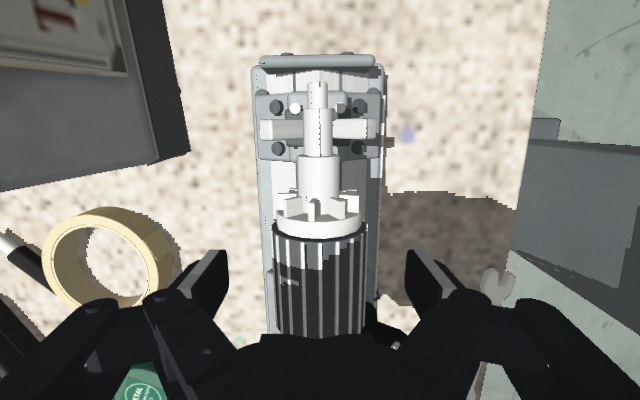

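Emit:
jog_arm:
  series:
    - [[-0.02,0,0,0,0,0,1],[-0.04,0,0,0,0,0,1],[-0.05,0,0.0,0,0,0,1],[-0.04,0,0.03,0,0,0,1],[-0.03,0,0.04,0,0,0,1]]

```text
clock: 19.9
tool_pos: [0.5471, -0.0223, 0.2466]
tool_rot: [-1.209, 1.207, 1.199]
contact_force: [1.6, 0.9, 0.6]
grip_width: 0.996
```

Emit:
jog_arm:
  series:
    - [[0,0,0.05,0,0,0,1],[0,0,0.05,0,0,0,1],[0,0,0,0,0,0,1],[0,0,0,0,0,0,1]]

```text
clock: 20.3
tool_pos: [0.5468, 0.0794, 0.2427]
tool_rot: [-1.212, 1.208, 1.206]
contact_force: [0.1, -0.4, -0.2]
grip_width: 1.001
```

```bash
python3 see.py w27 journal_a fixed_v sliding_v knob_grip; python3 - <<'E'
from h import *
p,d,m=look('side','s27')
c=cv2.imread('pics/s27.png')[150:300,270:430]; cv2.imwrite('pics/s27c.png',cv2.resize(c,None,fx=3.75,fy=3.75,interpolation=cv2.INTER_CUBIC))
q=np.load('pics/w27.npz'); P=cloud(q,q['d'])
a=P[(P[:,2]>.09)&(P[:,2]<.12)&(np.abs(P[:,0]-.547)<.03)&(P[:,1]<.01)&(P[:,1]>-.19)]
for y in np.arange(-.18,0,.004):
    t=a[(a[:,1]>y)&(a[:,1]<y+.004)]
    if len(t)>5: k=t[t[:,2]>.1045]; print(round(y,3),len(t),'x',t[:,0].min().round(4),t[:,0].max().round(4),'ztop',np.percentile(t[:,2],97).round(4))
E
```

```text
{'clock': 20.3, 'joint_pos': [0.5098, -0.083, 0.0214, 0.003, -1.6729, -0.5098], 'qvel': [-0.0404, -0.0073, -0.0018, 0.0056, -0.0019, 0.0039], 'joint_efforts': [1.2605, -30.0072, 34.5527, 6.7499, 0.0551, -0.0869], 'tool_pos': [0.5468, 0.0794, 0.2427], 'tool_rot': [-1.2117, 1.2078, 1.2057], 'contact_force': [0.122, -0.3854, -0.1582], 'wrist_torque': [-0.0623, -0.0119, 0.0145], 'grip_width': 1.0013}
[[0.004, -1.0, 0.0], [-0.001, 0.0, 1.0], [-1.0, -0.004, -0.001]]
journal_a 0.56 [317.9  80.2] [ 0.546  -0.0267  0.1081] [ 0.5458 -0.0385  0.021 ]
sliding_v 0.8 [317.5  77. ] [ 0.5464 -0.0294  0.1088] [ 0.5464 -0.0301  0.104 ]
knob_grip 0.98 [356.   82.6] [ 0.5072 -0.0278  0.083 ] [ 0.508  -0.0269  0.09  ]
-0.096 8 x 0.5252 0.5676 ztop 0.1119
-0.092 74 x 0.5264 0.5663 ztop 0.1199
-0.088 89 x 0.5264 0.5665 ztop 0.1197
-0.084 91 x 0.5263 0.5669 ztop 0.1199
-0.08 89 x 0.5254 0.5669 ztop 0.1198
-0.076 94 x 0.5253 0.5671 ztop 0.1198
-0.072 108 x 0.5249 0.5671 ztop 0.1198
-0.068 171 x 0.5248 0.5671 ztop 0.1198
-0.064 214 x 0.5276 0.5635 ztop 0.1196
-0.06 179 x 0.5285 0.5626 ztop 0.1196
-0.056 217 x 0.5285 0.5626 ztop 0.1178
-0.052 93 x 0.5224 0.5543 ztop 0.1128
-0.048 119 x 0.5185 0.5544 ztop 0.1125
-0.044 108 x 0.5195 0.5544 ztop 0.1124
-0.04 93 x 0.5365 0.5544 ztop 0.1125
-0.036 95 x 0.5225 0.5674 ztop 0.111
-0.032 219 x 0.5224 0.5674 ztop 0.1119
-0.028 203 x 0.5234 0.5676 ztop 0.1121
-0.024 60 x 0.5392 0.5507 ztop 0.1094
-0.02 35 x 0.5421 0.5488 ztop 0.1081
-0.016 34 x 0.5421 0.5488 ztop 0.108
-0.012 22 x 0.5421 0.5488 ztop 0.1078
```

View pics/w27.png

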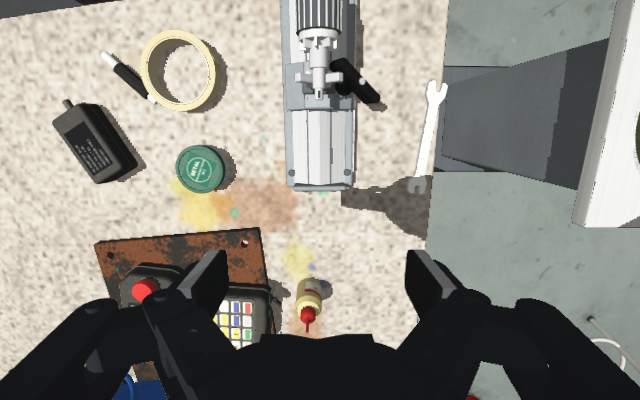

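View pics/s27c.png

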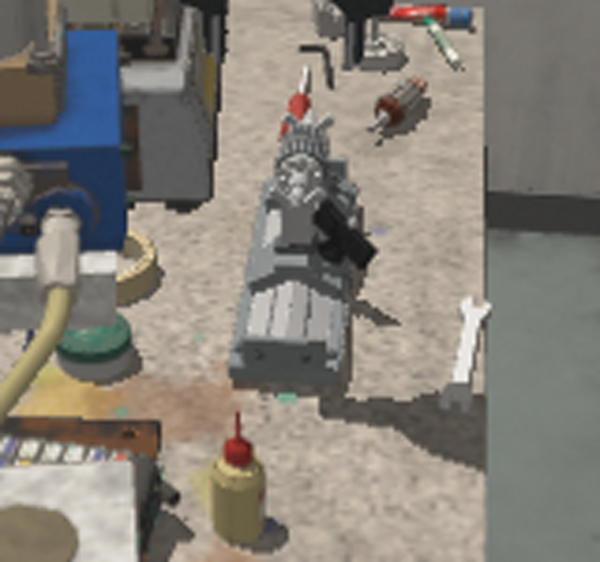

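```bash
python3 -c "
from cell import env
print(env.job_done(), env.state()['clock'])"
```

```text
the job is handed in; nothing more can be done
the job is handed in; nothing more can be done
```

The rotor lies seated in the cradle with the forks about 126 mm apart and the knob tight. I handed the job in at about 20.4 s of the 48 s allowed. No verdict was reported.

**What I did**
- I gripped the knob's wing along the tilted screw axis and unscrewed it by about 65°.
- Still holding it, I slid the rest in by 46 mm and turned the knob back to its stop.
- Then I picked up the rotor by its core, lowered it into the forks and drew the arm clear.

**Last checks**

| Check | Result | Needed |
|---|---|---|
| Fork spacing, measured after releasing the knob | 125.9 mm | 118–134 mm |
| Wing angle after tightening | about 5° tighter than at the start | tight (below 0.4 rad) |
| Torque when the knob stopped | about 2.3 N m, and the gripper slipped about 4° on the wing | about 0.15 N m to turn it |
| Journal height, both ends | axis about 103.5 mm | 104 mm ± 3 mm |
| Journal across the V, fixed end | within about 0.5 mm of the fork middle | within 3 mm |
| Journal across the V, sliding end | within about 1 mm of the fork middle | within 3 mm |
| Journal along the rail | within about 1 mm of each fork | within 8 mm |

The bystanders in view (oil bottle, putty tin, spanner) looked unmoved. I did not measure any of the bystanders' positions, and nothing hit them on the way. The last force reading was near zero.

**What disagreed**
- **Fingertip position:** the real fingertips sat about 26 mm (closed) to 36 mm (open) behind the reported tool point. My first close on the knob therefore caught air above the wing, and I corrected for this from the wrist camera picture from then on.
- **Knob angle:** I could not read the knob's value directly. That it is tight rests on the torque, the slip and the wing angle.

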